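# Ready the dry-air sensor calibration bench

### The job

Get the bench ready for a dry-air calibration: pour all the drying balls from the orange cup into the white canister and stand the empty cup back upright on its mat, and once the balls are in, put the lid on the canister and turn it until its key drops into the notch and it is fully home. Hang every sensor module that is there by its slot on the pin of its own colour, the pin up in the notch at the slot's inner end. Leave the other things on the bench where they are.

Things in the scene. Friction and masses are not known exactly. Their poses are not given: they have to be found in the camera images.
- frame: fixed aluminium frame, 440 mm wide (y), 210 mm high; origin under its middle, on the table. A 20 mm square crossbar runs along y, centred 200 mm up, on end posts at y = +-210 mm (20 mm square, feet 110 mm long in x). Three level pins stick out of its -x side at y = -115 (red), 0 (yellow), +115 mm (blue); the bar wears a sleeve of each pin's colour
- pin_red (a point): middle of the red pin's bare shaft, on its axis, 200 mm above the table, 30 mm to -x of the bar's centre. Pin: 8 mm thick, along x (head at -x), z up; 40 mm of bare shaft between the bar's face and a coloured round head, 18 mm across and 4 mm thick
- pin_yellow (a point): the same point of the yellow pin, which is like the red one
- pin_blue (a point): the same point of the blue pin, which is like the red one
- module_red_seat (a point): red sensor module, loose, 0.2 kg, upright, 165 mm tall, may be absent; point in its slot's notch, 106 mm above its underside: the pin's axis lies here once hung. x, y = 0 is the middle, z up. Heights from underside: white box 45 (x) x 50 (y) mm, 0-60; steel strap plate 6 mm thick (x), 50 mm wide (y), 60-125; red grip block 24 x 24 mm on top, 125-165 mm. Slot: see yellow module
- module_yellow_seat (a point): yellow module, same point, size and shape as the red. All modules' slots: cut through the strap (along x), 90 to 104 mm above the underside, open at the strap's +y edge (y = +25 mm), ending at y = -7 mm; there (y = -7 to +7 mm) the upper edge rises into a notch with its roof at 110 mm. The pin enters from the +y edge; letting the module down puts it in the notch
- module_blue_seat (a point): blue module, same point, size and shape as the red and yellow ones; 2 or 3 of the modules are present
- canister: fixed white round canister, 100 mm outside, bore 84 mm at the mouth, inner floor 6 mm up, rim 90 mm above the table, foot 112 mm across; origin at its underside's centre. Red stripe on its side at +x. Its top 12 mm is a metal collar with one notch, 18 mm wide, 12 deep, over a black dash; the notch lies anywhere within 0.5 rad of the stripe: find it
- lid_knob (a point): loose lid, 0.16 kg, right way up; centre of its knob, 41 mm above its underside, z up. Heights: spigot 78 mm across, 0-16; disc 100 mm across, 16-24; bar knob 44 (x) x 16 (y) mm, 24-59 mm. Under the disc at +x (red mark) is one key, 12 mm wide, 9 mm deep, out to 49.5 mm from the axis. In the notch, the disc lies flat on the rim; else the key rides on the rim
- mat: fixed black round rubber mat, 130 mm across, 3 mm thick, origin at the centre of its underside
- cup_center (a point): orange cup, loose, 0.1 kg, on the mat with the balls in it; point on its axis 30 mm above its underside, z up. Flared: 63 mm across at the bottom, 84 mm at the mouth, 60 mm high, wall 3 mm. A flat upright handle plate stands out to -x: 10 mm thick (y), x = -36 to -82 mm, 22 to 58 mm above the underside; grip it about x = -66 mm, 10 mm above this point
- ball1_center (a point): centre of a green drying ball, diameter 18 mm, 12 g; in the cup at the start, may be absent (4 to 6 are present)
- ball2_center (a point): centre of a green drying ball, diameter 18 mm, 12 g; in the cup at the start, may be absent (4 to 6 are present)
- ball3_center (a point): centre of a green drying ball, diameter 18 mm, 12 g; in the cup at the start, may be absent (4 to 6 are present)
- ball4_center (a point): centre of a green drying ball, diameter 18 mm, 12 g; in the cup at the start, may be absent (4 to 6 are present)
- ball5_center (a point): centre of a green drying ball, diameter 18 mm, 12 g; in the cup at the start, may be absent (4 to 6 are present)
- ball6_center (a point): centre of a green drying ball, diameter 18 mm, 12 g; in the cup at the start, may be absent (4 to 6 are present)
- puck: bystander: white round puck, diameter 60 mm, 16 mm high
- transducer: bystander: lying black and steel pressure transducer, 110 mm long, 32 mm high
- hub: bystander: black hub box 90 x 36 x 18 mm, lying in front of the frame
- multimeter: bystander: yellow multimeter 160 x 80 x 35 mm
- driver: bystander: screwdriver lying on the bench

How it is judged:
By the outcome, as a careful person would: the job done as asked, in the order asked, and still so for the second after the job is handed in, with the robot touching nothing.
Of module_red, module_yellow, module_blue only 2 to 3 are there at a start; the rules pass over those that are not, and their reading is None.
Of ball1, ball2, ball3, ball4, ball5, ball6 only 4 to 6 are there at a start; the rules pass over those that are not, and their reading is None.
At some moment in a run one of cup, lid may be knocked a few centimetres aside while the robot is not near it.
It also fails if it takes over 210 s, if anything falls off the work surface, if the arm or the gripper's body presses on something with over 40 N, if the wrist force passes 120 N, or if a joint passes its speed limit or range.

### The arm

A 6-joint arm with a two-finger parallel gripper is mounted at the origin on the work surface. World frame = base frame: x ahead of the robot, y to its left, z up, the work surface at z = 0. Lengths are in m, angles in degrees, forces in N, time in s.
With the tool pointing down it reaches from about 0.3 to 0.85 m from the base axis. Payload 5.4 kg.
Tool frame: the origin (TCP) lies where the fingers leave the gripper's body, on its centre line; the fingertips stand 73 mm ahead of it and the grasp point (between the pads) lies 54 mm ahead of it; z points along the fingers, y is the line along which they close (so a half turn about z gives the same grasp; the last joint's range is limited). The gripper opens to 85 mm and grips with 20 to 120 N. Pads are 22 mm wide; open, the fingers measure 114 mm over their backs; the gripper's body (76 mm by 85 mm) begins 54 mm behind the grasp point. The pads swing forward as they close: fully open they stand 13 mm farther back than shut.
Start: joints at [-81.939, 9.076, 91.501, -0, 79.423, -12.038], TCP at [0.198, -0.54, 0.304] pointing down, gripper open.
Joint ranges: [-166.64, 166.64], [-54.1, 131.32], [10.49, 154.53], [-73.88, 253.88], [9.74, 151.15], [-171.62, 171.62]. Speed limits (degrees/s): [147.25, 147.25, 180, 180, 180, 180].

### API

Orientations are given as [roll, pitch, yaw] about the fixed x, y, z axes, in that order (R = Rz(yaw) Ry(pitch) Rx(roll)).
In Python, from station import telemetry, imaging, bot gives the robot as it stands.
- The arm moves only by the tool jog_arm, never from a script. Its argument "motion" is a list of rows, each a list of 2 entries, a list of its own where there are three numbers: the shift along the tool's x, y, z scaled (see below), then the turn, a rotation vector about the tool's x, y, z scaled (see below). A call has 1 to 12 rows; each row shifts and turns the commanded pose from where the row before left it, along the tool's axes as they then stand; what a row does not reach is not made up. The controller multiplies each number of a shift by 0.05 m and each number of a turn by pi rad. A row lasts 1/10 s, in which the tool goes at most 50 mm and 8.59 degrees, less where a joint would pass 70% of its speed; a pose out of reach is approached as far as the arm can. A call with a number of a shift or a turn outside -1 to 1 is refused whole. A call with a gripper value outside its range is refused whole. "hand" is the closure, from -1 (fully open) to 1 (shut), set as the call begins (left out, the last holds). The fingers move at their own pace and stop on an object; "grip_force" is the grip in N (left out, the last holds). Time passes only in rows, so rows that do not move let the fingers close. It gives the time, the measured TCP pose, the force, the opening and the grip force at its end, in the units of the state.
- telemetry.sense(): the state, without advancing time (a new reading comes with each control period).
- imaging.camera(name): name is "scene" or "side" or "wrist"; returns the picture (480x640x3 uint8, red, green, blue); there is no depth.
- imaging.camera_info(name): a dict with "camera_matrix" (3x3 intrinsics, pixels), "rvec" (rotation vector, rad) and "tvec" (3), from world to camera coordinates, as OpenCV has them. Camera axes: x right, y down, z forward; pixel columns grow to the right and rows downward; lengths in m; the calibration is good to about 2 mm. The wrist camera is an equidistant fisheye: a pixel r from the principal point sees the ray r / f radians off the axis. A picture is of the moment at which its call begins: read the wrist's pose just before it. camera_info takes no time and is no camera call; for the wrist camera it gives the pose at the moment of the call.
- bot.hand_in(): hands the job in; it is judged then, once.
The state is a dict: "time": time; "joint_pos": joint angles; "qvel": joint speeds; "joint_efforts": joint torques, N m; "eef_pos": TCP position; "eef_rot": TCP orientation; "contact_force": force on the tool from outside, world axes, zero at the start; "wrist_torque": the same for the moment, N m; "grip_width": finger opening in m; "gripper_force": force on a finger pad.
Only numpy, scipy, OpenCV 4.12 (cv2) and the standard library are available. Lean on these libraries where they do the work, as an engineer would, in place of code of your own. Each camera call takes 0.05 s, during which the arm holds its last target. There are 200 camera calls.

## Working session

There is one attempt and no reset: what is moved stays moved. The work goes in short steps, Python scripts to look and compute and a tool call to move; the robot and the scene stay as the last step left them, time stands still between calls to the robot, and variables do not carry over. Pictures are saved under pics/ and viewed, at most 14 in all, crops included, and the job is handed in when it is done.

Besides the shell and the picture viewer there is one more tool, called after "Emit:" by a JSON object that holds its "method" and its "body", one argument or row to a line. jog_arm: Moves the arm, as the interface text tells. Its arguments: {"type":"object","properties":{"motion":{"type":"array","items":{"type":"array"}},"hand":{"type":"number"},"grip_force":{"type":"number"}},"required":["motion"]}

```bash
ls; mkdir -p pics; cat > h.py <<'E'
import numpy as np, cv2
from scipy.spatial.transform import Rotation as R
from station import telemetry, imaging, bot
def snap(n,f):
    im=imaging.camera(n); cv2.imwrite('pics/'+f,im[:,:,::-1]); return im
def ray(n,uv,ci=None):
    ci=ci or imaging.camera_info(n); K=np.array(ci["camera_matrix"]);Rm=cv2.Rodrigues(np.array(ci["rvec"],float))[0];t=np.array(ci["tvec"],float).ravel()
    x=(uv[0]-K[0,2])/K[0,0];y=(uv[1]-K[1,2])/K[1,1]
    if n=="wrist":
        r=np.hypot(x,y); s=np.sin(r)/r if r>1e-9 else 1; d=np.array([x*s,y*s,np.cos(r)])
    else: d=np.array([x,y,1])
    return -Rm.T@t, Rm.T@d
def at(n,uv,z,ci=None):
    c,d=ray(n,uv,ci); return c+d*(z-c[2])/d[2]
def proj(n,P,ci=None):
    ci=ci or imaging.camera_info(n); K=np.array(ci["camera_matrix"]);Rm=cv2.Rodrigues(np.array(ci["rvec"],float))[0];t=np.array(ci["tvec"],float).ravel()
    p=np.atleast_2d(P)@Rm.T+t
    if n=="wrist":
        th=np.arctan2(np.hypot(p[:,0],p[:,1]),p[:,2]);ph=np.arctan2(p[:,1],p[:,0]);q=np.c_[th*np.cos(ph),th*np.sin(ph)]
    else: q=p[:,:2]/p[:,2:]
    return q*[K[0,0],K[1,1]]+[K[0,2],K[1,2]]
E
python3 - <<'E'
from h import *
for n in("scene","side","wrist"):
    snap(n,n+"0.png"); ci=imaging.camera_info(n); c,d=ray(n,(320,240)); print(n,c.round(3),d.round(3),np.array(ci["camera_matrix"]).round(1).tolist())
print(telemetry.sense())
E
```

```text
pics
scene [ 1.261 -0.298  1.469] [-0.474  0.222 -0.852] [[612.6, 0.0, 326.7], [0.0, 612.6, 236.1], [0.0, 0.0, 1.0]]
side [-0.105  0.922  0.759] [ 0.506 -0.705 -0.497] [[580.8, 0.0, 316.7], [0.0, 580.8, 240.2], [0.0, 0.0, 1.0]]
wrist [ 0.271 -0.511  0.373] [-0.296 -0.114 -0.948] [[371.6, 0.0, 317.4], [0.0, 371.6, 237.0], [0.0, 0.0, 1.0]]
{'time': 0.15, 'joint_pos': array([-8.19402710e+01,  9.10718227e+00,  9.15543832e+01, -4.08849268e-04,
        7.94226979e+01, -1.20375681e+01]), 'qvel': array([ 0.06866075, -0.1166494 , -0.24761454, -0.02340375, -0.08758717,
        0.11560908]), 'joint_efforts': array([ 1.15281411e-03, -3.96372199e+01, -3.31788039e+01, -8.22853303e-05,
        5.37953427e-03,  3.00435431e-05]), 'eef_pos': array([ 0.19750981, -0.53964082,  0.30312592]), 'eef_rot': array([-1.79917506e+02, -1.71804204e-02,  2.00973601e+01]), 'contact_force': array([-0.37143763, -0.13271474,  0.33933934]), 'wrist_torque': array([0.00051529, 0.03313089, 0.02992262]), 'gripper_force': 0.0, 'grip_width': 0.08497114085714477}
```

View pics/scene0.png

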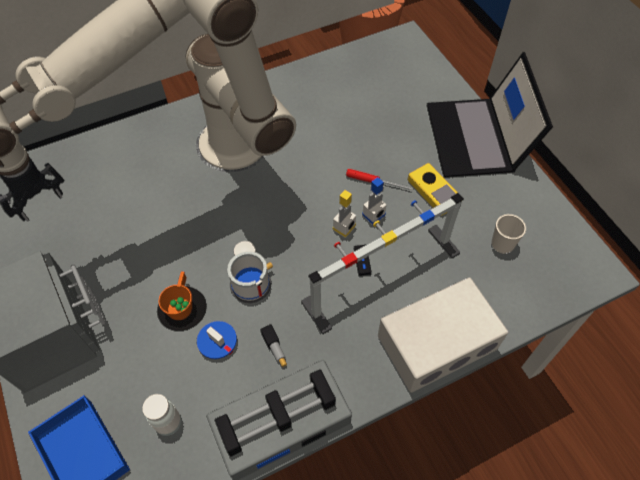

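View pics/side0.png

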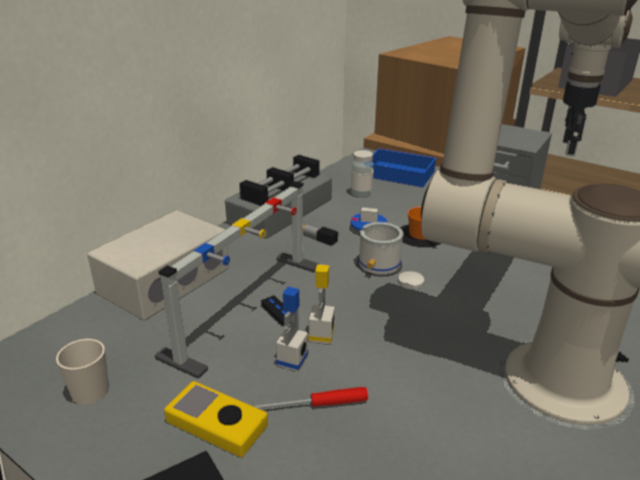

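The scene shows two modules, yellow (345,213) and blue (375,200). The cup is at (178,300), the canister at (249,276), the lid at (217,340), and the frame runs from (317,275) to (458,200). The red module is absent. I'll enlarge both views for measuring.

```bash
python3 - <<'E'
import cv2
a=cv2.imread('pics/scene0.png')
cv2.imwrite('pics/c1.png',cv2.resize(a[220:370,140:340],None,fx=4,fy=4,interpolation=cv2.INTER_CUBIC))
cv2.imwrite('pics/c2.png',cv2.resize(a[160:340,290:490],None,fx=3.3,fy=3.3,interpolation=cv2.INTER_CUBIC))
E
```

```text
(no output)
```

View pics/c1.png

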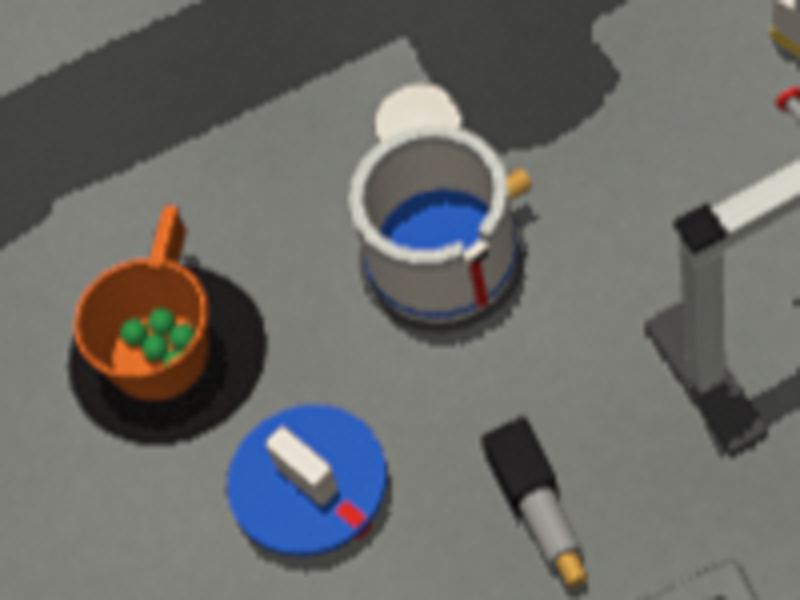

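View pics/c2.png

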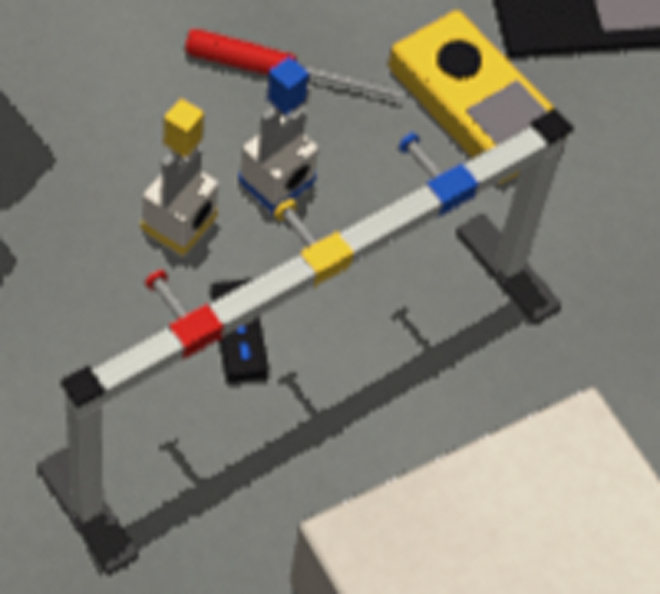

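```bash
python3 - <<'E'
from h import *
A=lambda u,v,z:at("scene",(140+u/4,220+v/4),z)[:3].round(4)
B=lambda u,v,z:at("scene",(290+u/3.3,160+v/3.3),z).round(4)
print("can",A(429,195,.09),"notch",A(473,245,.09),'rimL',A(350,195,.09),A(508,195,.09))
print("lid",A(307,480,.024),"knobtop",A(300,455,.059),"mark",A(352,516,.024), 'knob ends',A(276,437,.059),A(322,475,.059))
print("cup",A(142,315,.063),"handle",A(172,210,.061),A(161,258,.061),"mat",A(167,352,.003))
for n,p in dict(hr=(157,280),hy=(287,208),hb=(409,142)).items(): print(n,B(*p,.2))
print("caps",B(82,383,.21),B(552,125,.21))
print("Ytop",B(184,112,.165),"Btop",B(290,72,.165), "transd",A(530,500,.016),"puck",A(417,112,.016),"brown",A(517,183,.05))
# yellow corners grip top
s=lambda u,v,z:at("side",(u,v),z).round(4)
print("side: Y",s(322,268,.165),"B",s(291,291,.165),"pins",s(293,211,.2),s(262,233,.2),s(226,260,.2))
E
```

```text
can [ 0.4883 -0.1448  0.09  ] notch [ 0.5341 -0.1335  0.09  ] rimL [ 0.4659 -0.1903  0.09  ] [ 0.5107 -0.0993  0.09  ]
lid [ 0.6068 -0.2839  0.024 ] knobtop [ 0.6053 -0.2823  0.059 ] mark [ 0.6416 -0.2673  0.024 ] knob ends [ 0.5875 -0.2914  0.059 ] [ 0.6236 -0.2749  0.059 ]
cup [ 0.4732 -0.3385  0.063 ] handle [ 0.4082 -0.2963  0.061 ] [ 0.4386 -0.3143  0.061 ] mat [ 0.4725 -0.3342  0.003 ]
hr [0.5854 0.064  0.2   ]
hy [0.5722 0.1798 0.2   ]
hb [0.5605 0.2926 0.2   ]
caps [ 0.6431 -0.0245  0.21  ] [0.6007 0.3939 0.21  ]
Ytop [0.4372 0.1634 0.165 ] Btop [0.4396 0.258  0.165 ] transd [ 0.6778 -0.1629  0.016 ] puck [ 0.3826 -0.1191  0.016 ] brown [ 0.4833 -0.0846  0.05  ]
side: Y [0.4349 0.164  0.165 ] B [0.4346 0.259  0.165 ] pins [0.5838 0.0637 0.2   ] [0.5732 0.1758 0.2   ] [0.5591 0.2919 0.2   ]
```

Canister rim diameter, cap spacing and pin spacing all match the given sizes. The cup yaw is about -33°, the lid about 25° and the frame about 6°. I'll add a planner that prints move rows, then head for the cup.

```bash
cat >> h.py <<'E'
def plan(P,rpy,n=None,start=None):
    "rows from the measured (or given) pose to TCP P, rpy; straight line, steady turn"
    s=telemetry.sense(); p0,r0=(s["eef_pos"],s["eef_rot"]) if start is None else start
    a=R.from_euler('xyz',r0,degrees=True); b=R.from_euler('xyz',rpy,degrees=True)
    w=(a.inv()*b).as_rotvec(); d=np.array(P)-p0
    m=max(int(np.ceil(max(np.linalg.norm(d)/.045,np.degrees(np.linalg.norm(w))/8.5))),1); n=max(n or m,m)
    rows=[]; q=a
    for i in range(n):
        rows.append([(q.inv().apply(d/n)/.05).round(3).tolist(),(w/n/np.pi).round(4).tolist()]); q=q*R.from_rotvec(w/n)
    if len({str(r) for r in rows})==1: print(n,"x",rows[0])
    else: print(str(rows).replace(' ',''))
def state():
    s=telemetry.sense(); print('t',round(s['time'],2),'P',s['eef_pos'].round(4),s['eef_rot'].round(2),'j',s['joint_pos'].round(1),'F',s['contact_force'].round(1),'w',round(s['grip_width'],4),round(s['gripper_force'],1)); return s
E
python3 - <<'E'
from h import *
plan([.41,-.31,.24],[180,0,147],16)
E
```

```text
[[[0.348,-0.178,0.079],[-0.0,-0.0,-0.0441]],[[0.369,-0.128,0.079],[-0.0,-0.0,-0.0441]],[[0.384,-0.076,0.079],[-0.0,-0.0,-0.0441]],[[0.39,-0.023,0.079],[-0.0,-0.0,-0.0441]],[[0.39,0.031,0.079],[-0.0,-0.0,-0.0441]],[[0.382,0.085,0.079],[-0.0,-0.0,-0.0441]],[[0.366,0.137,0.079],[-0.0,-0.0,-0.0441]],[[0.344,0.186,0.079],[-0.0,-0.0,-0.0441]],[[0.315,0.232,0.079],[-0.0,-0.0,-0.0441]],[[0.28,0.273,0.079],[-0.0,-0.0,-0.0441]],[[0.24,0.309,0.079],[-0.0,-0.0,-0.0441]],[[0.195,0.339,0.079],[-0.0,-0.0,-0.0441]],[[0.146,0.363,0.079],[-0.0,-0.0,-0.0441]],[[0.095,0.379,0.079],[-0.0,-0.0,-0.0441]],[[0.041,0.389,0.079],[-0.0,-0.0,-0.0441]],[[-0.013,0.391,0.079],[-0.0,-0.0,-0.0441]]]
```

Emit:
{"method": "jog_arm", "body": {
  "motion": [
    [[0.35, -0.18, 0.08], [0, 0, -0.044]],
    [[0.37, -0.13, 0.08], [0, 0, -0.044]],
    [[0.38, -0.08, 0.08], [0, 0, -0.044]],
    [[0.39, -0.02, 0.08], [0, 0, -0.044]],
    [[0.39, 0.03, 0.08], [0, 0, -0.044]],
    [[0.38, 0.085, 0.08], [0, 0, -0.044]],
    [[0.37, 0.14, 0.08], [0, 0, -0.044]],
    [[0.34, 0.19, 0.08], [0, 0, -0.044]],
    [[0.315, 0.23, 0.08], [0, 0, -0.044]],
    [[0.28, 0.27, 0.08], [0, 0, -0.044]],
    [[0.24, 0.31, 0.08], [0, 0, -0.044]],
    [[0.195, 0.34, 0.08], [0, 0, -0.044]]
  ],
  "hand": -1,
  "grip_force": 60
}}

```text
time: 1.35
eef_pos: [0.3575, -0.3671, 0.2554]
eef_rot: [-180.0, -0.0, 115.5]
contact_force: [-0.2, -0.3, 0.4]
grip_width: 0.0854
gripper_force: 0.0
```

Emit:
{"method": "jog_arm", "body": {
  "motion": [
    [[0.15, 0.36, 0.08], [0, 0, -0.044]],
    [[0.1, 0.38, 0.08], [0, 0, -0.044]],
    [[0.04, 0.39, 0.08], [0, 0, -0.044]],
    [[-0.01, 0.39, 0.08], [0, 0, -0.044]],
    [[0, 0, 0], [0, 0, 0]],
    [[0, 0, 0], [0, 0, 0]]
  ]
}}

```text
time: 1.95
eef_pos: [0.4099, -0.3102, 0.2397]
eef_rot: [-180.0, -0.0, 146.7]
contact_force: [-0.5, 0.3, 1.0]
grip_width: 0.0854
gripper_force: 0.0
```

```bash
python3 - <<'E'
from h import *
state(); ci=imaging.camera_info("wrist"); import pickle; pickle.dump(ci,open('ci1.pkl','wb')); snap("wrist","w1.png")
E
```

```text
t 1.95 P [ 0.4099 -0.3102  0.2397] [-1.7998e+02 -3.0000e-02  1.4673e+02] j [ -50.6    3.4  105.1   -0.    71.5 -107.3] F [-0.5  0.3  1. ] w 0.0854 0.0
```

View pics/w1.png

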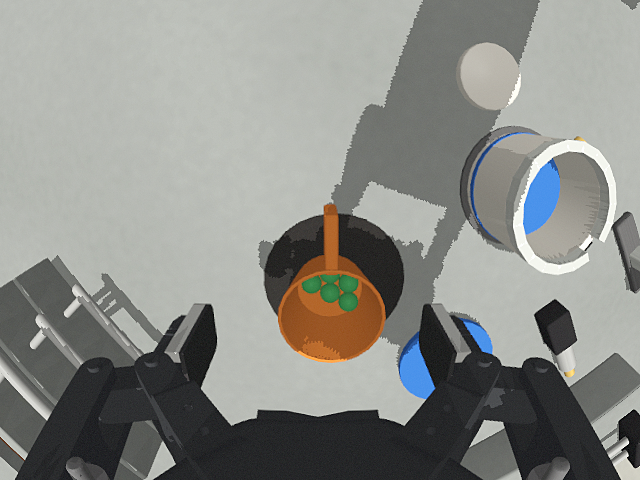

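The wrist view shows the cup mouth centred at about (332,315), the handle top from (330,206) to (331,268), about five balls, and the canister notch near (586,244). I'll turn these into positions.

```bash
python3 - <<'E'
from h import *; import pickle
ci=pickle.load(open('ci1.pkl','rb')); A=lambda u,v,z:at("wrist",(u,v),z,ci).round(4)
m=A(332,315,.063); h1=A(330,206,.061);h2=A(331,268,.061); print("mouth",m,h1,h2,"LR",A(278,315,.063),A(386,315,.063))
d=(h1-h2)[:2]; print("handle az",np.degrees(np.arctan2(d[1],d[0])), "from centre",np.degrees(np.arctan2(*(h1-m)[1::-1])),np.linalg.norm((h1-m)[:2]))
print("mat",A(264,275,.003),A(404,275,.003),A(334,213,.003))
print("can rim",A(514,207,.09),A(616,207,.09),A(567,140,.09),A(553,274,.09),"notch",A(587,244,.09))
print("grasp h1-.016:",h1+ .016*np.r_[-d/np.linalg.norm(d),0])
E
```

```text
mouth [ 0.468  -0.3343  0.063 ] [ 0.3963 -0.2903  0.061 ] [ 0.4354 -0.3145  0.061 ] LR [ 0.4457 -0.3688  0.063 ] [ 0.4915 -0.2998  0.063 ]
handle az 148.24556489003666 from centre 148.4638887667399 0.08412425333992572
mat [ 0.4299 -0.3804  0.003 ] [ 0.5002 -0.2737  0.003 ] [ 0.4158 -0.2965  0.003 ]
can rim [ 0.4566 -0.1832  0.09  ] [ 0.5089 -0.0971  0.09  ] [ 0.4375 -0.1232  0.09  ] [ 0.5237 -0.1726  0.09  ] notch [ 0.5199 -0.1352  0.09  ]
grasp h1-.016: [ 0.40990498 -0.29872048  0.061     ]
```

```bash
python3 - <<'E'
from h import *
plan([.411,-.2995,.098],[180,0,148.2],6)
E
```

```text
[[[0.017,0.034,0.473],[-0.0,-0.0,-0.0014]],[[0.017,0.034,0.473],[-0.0,-0.0,-0.0014]],[[0.017,0.034,0.473],[-0.0,-0.0,-0.0014]],[[0.016,0.034,0.473],[-0.0,-0.0,-0.0014]],[[0.016,0.034,0.473],[-0.0,-0.0,-0.0014]],[[0.016,0.034,0.473],[-0.0,-0.0,-0.0014]]]
```

Emit:
{"method": "jog_arm", "body": {
  "motion": [
    [[0.05, 0.1, 0], [0, 0, -0.008]],
    [[0.05, 0.1, 0.5], [0, 0, 0]],
    [[0, 0, 0.6], [0, 0, 0]],
    [[0, 0, 0.6], [0, 0, 0]],
    [[0, 0, 0.6], [0, 0, 0]],
    [[0, 0, 0.5], [0, 0, 0]],
    [[0, 0, 0.04], [0, 0, 0]],
    [[0, 0, 0], [0, 0, 0]]
  ]
}}

```text
time: 2.8
eef_pos: [0.4109, -0.2993, 0.0981]
eef_rot: [180.0, -0.0, 148.2]
contact_force: [0.1, -0.0, 0.4]
grip_width: 0.0855
gripper_force: 0.0
```

Emit:
{"method": "jog_arm", "body": {
  "motion": [
    [[0, 0, 0], [0, 0, 0]],
    [[0, 0, 0], [0, 0, 0]],
    [[0, 0, 0], [0, 0, 0]],
    [[0, 0, 0], [0, 0, 0]],
    [[0, 0, 0], [0, 0, 0]],
    [[0, 0, 0], [0, 0, 0]],
    [[0, 0, 0], [0, 0, 0]],
    [[0, 0, 0], [0, 0, 0]]
  ],
  "hand": 1,
  "grip_force": 60
}}

```text
time: 3.6
eef_pos: [0.4114, -0.2993, 0.0982]
eef_rot: [-180.0, 0.0, 148.3]
contact_force: [-0.9, 0.3, 5.1]
grip_width: 0.0095
gripper_force: 59.6
```

Gripped: width 9.5 mm. Next I lift, carry, and plan the pour as a turn about the cup's lip.

```bash
cat >> h.py <<'E'
CAN=np.array([.486,-.1445])
def pour_pose(phi,lipz,al=-16.5,back=.012,sgn=1):
    Rc=R.from_euler('z',al,degrees=True)*R.from_euler('x',sgn*phi,degrees=True)
    tgt=np.r_[CAN,lipz]+R.from_euler('z',al,degrees=True).apply([0,sgn*back,0])
    c=tgt-Rc.apply([0,-sgn*.042,.030])
    g=c+Rc.apply([-.066,0,.010])
    Rt=Rc*R.from_euler('xyz',[180,0,180],degrees=True)
    return g+Rt.apply([0,0,-.054]), Rt.as_euler('xyz',degrees=True)
E
python3 - <<'E'
from h import *
for f,z in((0,.2),(70,.17),(90,.15),(108,.135)): print(f,*[a.round(3) for a in pour_pose(f,z)])
s=state()
p,r=pour_pose(0,.2)
up=np.r_[s['eef_pos'][:2],p[2]]
plan(up,s['eef_rot'])
plan(p,r,start=(up,s['eef_rot']),n=6)
E
```

```text
0 [ 0.438 -0.074  0.234] [180.    0.  163.5]
70 [ 0.421 -0.131  0.221] [110.    0.  163.5]
90 [ 0.416 -0.147  0.192] [ 90.    0.  163.5]
108 [ 0.413 -0.158  0.164] [ 72.    0.  163.5]
t 3.6 P [ 0.4114 -0.2993  0.0982] [-1.7999e+02  2.0000e-02  1.4826e+02] j [ -49.7   14.9  110.6    0.    54.6 -107.9] F [-0.9  0.3  5.1] w 0.0095 59.6
4 x [[-0.0, -0.0, -0.679], [0.0, 0.0, 0.0]]
[[[0.319,0.686,-0.0],[-0.0,0.0,-0.0141]],[[0.289,0.699,-0.0],[-0.0,0.0,-0.0141]],[[0.257,0.711,-0.0],[-0.0,0.0,-0.0141]],[[0.226,0.722,-0.0],[-0.0,0.0,-0.0141]],[[0.193,0.731,-0.0],[-0.0,0.0,-0.0141]],[[0.161,0.739,-0.0],[-0.0,0.0,-0.0141]]]
```

Emit:
{"method": "jog_arm", "body": {
  "motion": [
    [[0, 0, -0.3], [0, 0, 0]],
    [[0, 0, -0.6], [0, 0, 0]],
    [[0, 0, -0.6], [0, 0, 0]],
    [[0, 0, -0.6], [0, 0, 0]],
    [[0, 0, -0.4], [0, 0, 0]],
    [[0, 0, -0.22], [0, 0, 0]],
    [[0, 0, 0], [0, 0, 0]]
  ]
}}

```text
time: 4.3
eef_pos: [0.4115, -0.2996, 0.2348]
eef_rot: [-180.0, 0.1, 148.3]
contact_force: [0.7, 0.0, -1.2]
grip_width: 0.0095
gripper_force: 58.9
```

Emit:
{"method": "jog_arm", "body": {
  "motion": [
    [[0.16, 0.34, 0], [0, 0, -0.007]],
    [[0.16, 0.34, 0], [0, 0, -0.007]],
    [[0.29, 0.7, 0], [0, 0, -0.014]],
    [[0.26, 0.71, 0], [0, 0, -0.014]],
    [[0.23, 0.72, 0], [0, 0, -0.014]],
    [[0.19, 0.73, 0], [0, 0, -0.014]],
    [[0.08, 0.37, 0], [0, 0, -0.007]],
    [[0.08, 0.37, 0], [0, 0, -0.007]],
    [[0, 0, 0], [0, 0, 0]]
  ]
}}

```text
time: 5.2
eef_pos: [0.4357, -0.0706, 0.2323]
eef_rot: [179.9, -0.2, 163.7]
contact_force: [-0.1, -0.3, -1.7]
grip_width: 0.0094
gripper_force: 58.9
```

```bash
python3 - <<'E'
from h import *
s=state()
st=(s['eef_pos'],s['eef_rot'])
for f,z in((40,.185),(70,.17),(90,.15),(108,.135)):
    p=pour_pose(f,z); plan(*p,start=st,n=5 if f<80 else 4); st=p
E
```

```text
t 5.2 P [ 0.4357 -0.0706  0.2323] [179.92  -0.19 163.66] j [-2.500e+01 -7.300e+00  1.165e+02  1.000e-01  7.100e+01 -9.870e+01] F [-0.1 -0.3 -1.7] w 0.0094 58.9
[[[-0.012,-0.137,-0.023],[-0.0444,-0.0003,0.0001]],[[-0.012,-0.133,-0.042],[-0.0444,-0.0003,0.0001]],[[-0.012,-0.126,-0.06],[-0.0444,-0.0003,0.0001]],[[-0.013,-0.116,-0.077],[-0.0444,-0.0003,0.0001]],[[-0.013,-0.104,-0.092],[-0.0444,-0.0003,0.0001]]]
[[[0.0,-0.129,-0.02],[-0.0333,-0.0,-0.0]],[[0.0,-0.126,-0.033],[-0.0333,-0.0,-0.0]],[[-0.0,-0.122,-0.046],[-0.0333,-0.0,-0.0]],[[-0.0,-0.117,-0.059],[-0.0333,-0.0,-0.0]],[[-0.0,-0.11,-0.071],[-0.0333,-0.0,-0.0]]]
[[[-0.0,-0.165,-0.027],[-0.0278,-0.0,0.0]],[[-0.0,-0.162,-0.042],[-0.0278,-0.0,0.0]],[[-0.0,-0.158,-0.056],[-0.0278,-0.0,0.0]],[[-0.0,-0.152,-0.069],[-0.0278,-0.0,0.0]]]
[[[0.0,-0.138,-0.057],[-0.025,-0.0,0.0]],[[0.0,-0.133,-0.067],[-0.025,-0.0,0.0]],[[0.0,-0.127,-0.077],[-0.025,-0.0,0.0]],[[0.0,-0.121,-0.087],[-0.025,-0.0,0.0]]]
```

Emit:
{"method": "jog_arm", "body": {
  "motion": [
    [[0, -0.137, -0.023], [-0.022, 0, 0]],
    [[-0.02, -0.133, -0.03], [-0.044, 0, 0]],
    [[-0.02, -0.126, -0.06], [-0.044, 0, 0]],
    [[-0.01, -0.116, -0.077], [-0.044, 0, 0]],
    [[-0.01, -0.104, -0.092], [-0.044, 0, 0]],
    [[0, -0.11, -0.02], [-0.033, 0, 0]],
    [[0, -0.12, -0.033], [-0.033, 0, 0]],
    [[0, -0.12, -0.046], [-0.033, 0, 0]],
    [[0, 0, 0], [0, 0, 0]]
  ]
}}

```text
time: 6.1
eef_pos: [0.4243, -0.1235, 0.2308]
eef_rot: [126.4, -0.3, 163.2]
contact_force: [-1.0, 0.2, -1.8]
grip_width: 0.0092
gripper_force: 59.0
```

```bash
python3 - <<'E'
from h import *
s=state(); st=(s['eef_pos'],s['eef_rot'])
for f,z in((75,.165),(92,.15),(108,.135)):
    p=pour_pose(f,z); print(p); plan(*p,start=st,n=5); st=p
E
```

```text
t 6.1 P [ 0.4243 -0.1235  0.2308] [126.41  -0.28 163.21] j [ -53.8    6.9  114.6   40.1   96.  -136.6] F [-1.   0.2 -1.8] w 0.0092 59.0
(array([ 0.41988596, -0.13531545,  0.21436873]), array([ 1.05000000e+02, -1.27222187e-14,  1.63500000e+02]))
[[[0.003,-0.083,-0.001],[-0.0238,0.0002,-0.0004]],[[0.003,-0.082,-0.008],[-0.0238,0.0002,-0.0004]],[[0.003,-0.081,-0.014],[-0.0238,0.0002,-0.0004]],[[0.003,-0.08,-0.02],[-0.0238,0.0002,-0.0004]],[[0.003,-0.078,-0.026],[-0.0238,0.0002,-0.0004]]]
(array([ 0.41605914, -0.14823458,  0.19078783]), array([ 88. ,   0. , 163.5]))
[[[0.0,-0.105,-0.028],[-0.0189,-0.0,-0.0]],[[0.0,-0.103,-0.034],[-0.0189,-0.0,-0.0]],[[0.0,-0.101,-0.04],[-0.0189,-0.0,-0.0]],[[0.0,-0.099,-0.046],[-0.0189,-0.0,-0.0]],[[0.0,-0.096,-0.052],[-0.0189,-0.0,-0.0]]]
(array([ 0.41325603, -0.15769772,  0.1644378 ]), array([ 72. ,   0. , 163.5]))
[[[0.0,-0.104,-0.043],[-0.0178,-0.0,-0.0]],[[0.0,-0.101,-0.049],[-0.0178,-0.0,-0.0]],[[0.0,-0.099,-0.054],[-0.0178,-0.0,-0.0]],[[0.0,-0.095,-0.06],[-0.0178,-0.0,-0.0]],[[0.0,-0.092,-0.065],[-0.0178,-0.0,-0.0]]]
```

Emit:
{"method": "jog_arm", "body": {
  "motion": [
    [[0, -0.083, 0], [-0.024, 0, 0]],
    [[0, -0.082, -0.01], [-0.024, 0, 0]],
    [[0, -0.081, -0.015], [-0.024, 0, 0]],
    [[0, -0.08, -0.02], [-0.024, 0, 0]],
    [[0, -0.078, -0.025], [-0.024, 0, 0]],
    [[0, 0, 0], [0, 0, 0]]
  ]
}}

```text
time: 6.7
eef_pos: [0.4214, -0.1344, 0.2154]
eef_rot: [105.0, -0.2, 163.4]
contact_force: [-0.2, 0.7, -1.0]
grip_width: 0.0093
gripper_force: 59.1
```

```bash
python3 - <<'E'
from h import *
s=state(); snap("scene","s2.png"); a=cv2.imread("pics/s2.png"); cv2.imwrite("pics/s2c.png",cv2.resize(a[170:370,120:380],None,fx=2.5,fy=2.5))
p=pour_pose(92,.15);plan(*p,n=5)
E
```

```text
t 6.7 P [ 0.4214 -0.1344  0.2154] [104.97  -0.2  163.4 ] j [ -58.3   20.3  112.    49.1  107.6 -144.4] F [-0.2  0.7 -1. ] w 0.0093 59.1
[[[0.006,-0.113,-0.031],[-0.019,0.0001,-0.0001]],[[0.006,-0.111,-0.037],[-0.019,0.0001,-0.0001]],[[0.006,-0.109,-0.044],[-0.019,0.0001,-0.0001]],[[0.006,-0.106,-0.05],[-0.019,0.0001,-0.0001]],[[0.006,-0.103,-0.056],[-0.019,0.0001,-0.0001]]]
```

View pics/s2c.png

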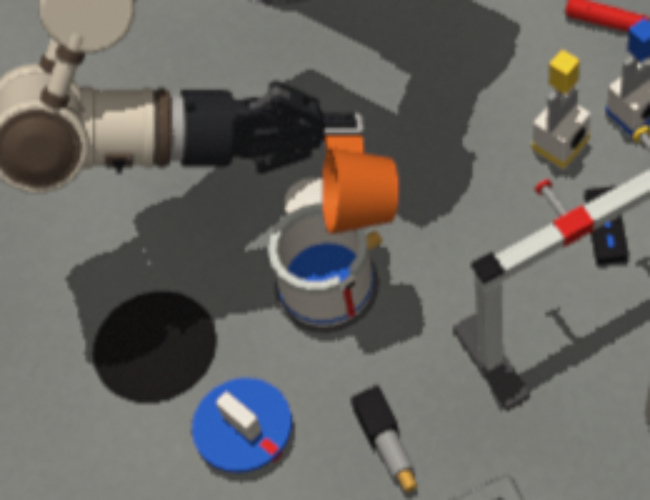

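The crop shows the cup tilted over the canister with its lip near (338,228) and nothing spilled. I'm continuing the tilt.

Emit:
{"method": "jog_arm", "body": {
  "motion": [
    [[0.006, -0.113, -0.03], [-0.019, 0, 0]],
    [[0.006, -0.11, -0.037], [-0.019, 0, 0]],
    [[0.006, -0.11, -0.044], [-0.019, 0, 0]],
    [[0.006, -0.106, -0.05], [-0.019, 0, 0]],
    [[0.006, -0.103, -0.056], [-0.019, 0, 0]],
    [[0, 0, 0], [0, 0, 0]],
    [[0, 0, 0], [0, 0, 0]]
  ]
}}

```text
time: 7.45
eef_pos: [0.4165, -0.1485, 0.1918]
eef_rot: [88.0, 0.0, 163.4]
contact_force: [1.0, 0.1, -1.4]
grip_width: 0.009
gripper_force: 59.2
```

```bash
python3 - <<'E'
from h import *
s=state(); snap("scene","s3.png"); Rt=R.from_euler('xyz',s['eef_rot'],degrees=True); Rc=Rt*R.from_euler('xyz',[180,0,180],degrees=True).inv()
g=s['eef_pos']+Rt.apply([0,0,.054]); lip=g+Rc.apply([.066,-.042,.02]); print(lip, proj("scene",lip), (proj("scene",lip)-[120,170])*2.5)
p=pour_pose(108,.135);plan(*p,n=5)
E
```

```text
t 7.45 P [ 0.4165 -0.1485  0.1918] [8.8040e+01 2.0000e-02 1.6344e+02] j [ -60.3   33.3  108.4   54.2  117.1 -149.8] F [ 1.   0.1 -1.4] w 0.009 59.2
[ 0.48988611 -0.13332365  0.1509744 ] [[249.07058052 255.59545066]] [[322.67645129 213.98862665]]
[[[0.002,-0.109,-0.042],[-0.0178,0.0001,0.0001]],[[0.002,-0.106,-0.049],[-0.0178,0.0001,0.0001]],[[0.002,-0.103,-0.054],[-0.0178,0.0001,0.0001]],[[0.002,-0.1,-0.06],[-0.0178,0.0001,0.0001]],[[0.002,-0.097,-0.066],[-0.0178,0.0001,0.0001]]]
```

Emit:
{"method": "jog_arm", "body": {
  "motion": [
    [[0, -0.109, -0.042], [-0.018, 0, 0]],
    [[0, -0.106, -0.05], [-0.018, 0, 0]],
    [[0, -0.1, -0.055], [-0.018, 0, 0]],
    [[0, -0.1, -0.06], [-0.018, 0, 0]],
    [[0, -0.1, -0.066], [-0.018, 0, 0]],
    [[0, 0, 0], [0, 0, 0]],
    [[0, 0, 0], [0, 0, 0]],
    [[0, 0, 0], [0, 0, 0]],
    [[0, 0, 0], [0, 0, 0]],
    [[0, 0, 0], [0, 0, 0]]
  ]
}}

```text
time: 8.5
eef_pos: [0.4135, -0.1581, 0.1642]
eef_rot: [71.7, 0.1, 163.4]
contact_force: [-0.1, 0.7, -1.0]
grip_width: 0.0095
gripper_force: 59.2
```

```bash
python3 - <<'E'
from h import *
s=state(); snap("scene","s4.png"); 
a=[cv2.resize(cv2.imread("pics/%s.png"%n)[230:320,200:300],None,fx=4,fy=4) for n in("s3","s4")]; cv2.imwrite("pics/s34.png",np.hstack(a))
E
```

```text
t 8.5 P [ 0.4135 -0.1581  0.1642] [7.1720e+01 5.0000e-02 1.6338e+02] j [ -60.2   46.2  104.    59.1  126.7 -153.3] F [-0.1  0.7 -1. ] w 0.0095 59.2
```

View pics/s34.png

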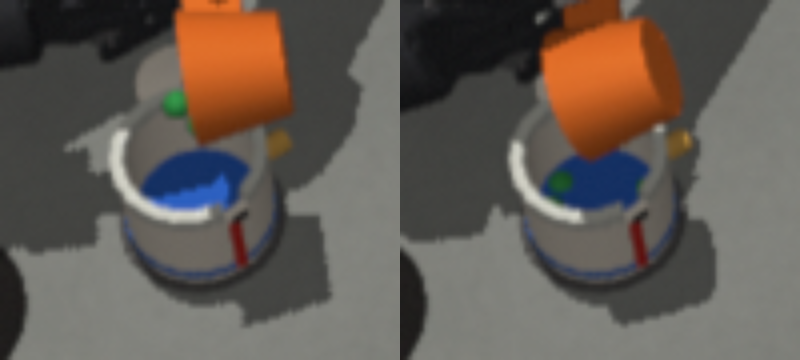

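Balls are dropping into the canister. I'll tilt the cup back upright and count them.

```bash
python3 - <<'E'
from h import *
s=telemetry.sense(); st=(s['eef_pos'],s['eef_rot'])
for f,z in((75,.165),(40,.185),(0,.2)):
    p=pour_pose(f,z); plan(*p,start=st,n=5); st=p
E
```

```text
[[[0.001,0.161,0.153],[0.037,0.0001,0.0]],[[0.001,0.178,0.133],[0.037,0.0001,0.0]],[[0.001,0.192,0.112],[0.037,0.0001,0.0]],[[0.001,0.204,0.088],[0.037,0.0001,0.0]],[[0.001,0.213,0.064],[0.037,0.0001,0.0]]]
[[[0.0,0.125,0.1],[0.0389,0.0,-0.0]],[[0.0,0.136,0.084],[0.0389,0.0,-0.0]],[[0.0,0.145,0.067],[0.0389,0.0,-0.0]],[[0.0,0.153,0.049],[0.0389,0.0,-0.0]],[[0.0,0.157,0.03],[0.0389,0.0,-0.0]]]
[[[0.0,0.087,0.094],[0.0444,-0.0,-0.0]],[[0.0,0.099,0.081],[0.0444,-0.0,-0.0]],[[0.0,0.109,0.066],[0.0444,-0.0,-0.0]],[[0.0,0.117,0.05],[0.0444,-0.0,-0.0]],[[0.0,0.123,0.034],[0.0444,-0.0,-0.0]]]
```

Emit:
{"method": "jog_arm", "body": {
  "motion": [
    [[0, 0.161, 0.153], [0.037, 0, 0]],
    [[0, 0.178, 0.133], [0.037, 0, 0]],
    [[0, 0.192, 0.112], [0.037, 0, 0]],
    [[0, 0.204, 0.088], [0.037, 0, 0]],
    [[0, 0.213, 0.064], [0.037, 0, 0]],
    [[0, 0.125, 0.1], [0.039, 0, 0]],
    [[0, 0.136, 0.084], [0.039, 0, 0]],
    [[0, 0.145, 0.067], [0.039, 0, 0]],
    [[0, 0.153, 0.049], [0.039, 0, 0]],
    [[0, 0.157, 0.03], [0.039, 0, 0]]
  ]
}}

```text
time: 9.55
eef_pos: [0.4292, -0.1043, 0.2382]
eef_rot: [140.3, 0.0, 163.3]
contact_force: [1.1, 0.2, -1.2]
grip_width: 0.0091
gripper_force: 59.1
```

Emit:
{"method": "jog_arm", "body": {
  "motion": [
    [[0, 0.087, 0.094], [0.044, 0, 0]],
    [[0, 0.099, 0.081], [0.044, 0, 0]],
    [[0, 0.109, 0.066], [0.044, 0, 0]],
    [[0, 0.117, 0.05], [0.044, 0, 0]],
    [[0, 0.123, 0.034], [0.044, 0, 0]],
    [[0, 0, 0], [0, 0, 0]],
    [[0, 0, 0], [0, 0, 0]]
  ]
}}

```text
time: 10.25
eef_pos: [0.4381, -0.0733, 0.2335]
eef_rot: [179.5, -0.1, 163.5]
contact_force: [0.3, -0.3, -1.2]
grip_width: 0.009
gripper_force: 59.0
```

```bash
python3 - <<'E'
from h import *; import pickle
s=state(); ci=imaging.camera_info("wrist"); pickle.dump(ci,open('ci5.pkl','wb')); snap("wrist","w5.png"); snap("scene","s5.png"); 
# place pose: cup centre to mat, handle az 148.2
a=148.2; g=np.r_[.470,-.332]+.066*np.r_[np.cos(np.radians(a)),np.sin(np.radians(a))]
up=np.r_[g,.235]; print(g); plan(up,[180,0,a],n=6); 
im=cv2.imread("pics/w5.png"); im2=cv2.imread("pics/s5.png")
cv2.imwrite("pics/m5.png",np.hstack([im,cv2.resize(im2[200:380,120:320],(533,480))])[:, :]) 
cv2.imwrite("pics/m5.png",cv2.resize(cv2.imread("pics/m5.png"),(800,327)))
E
```

```text
t 10.25 P [ 0.4381 -0.0733  0.2335] [ 1.7948e+02 -7.0000e-02  1.6348e+02] j [-25.4  -7.  116.1   0.5  71.1 -99.1] F [ 0.3 -0.3 -1.2] w 0.009 59.0
[ 0.41390708 -0.29722092]
[[[-0.136,-0.734,-0.012],[0.0004,-0.0001,0.014]],[[-0.168,-0.727,-0.01],[0.0004,-0.0001,0.014]],[[-0.2,-0.719,-0.009],[0.0004,-0.0001,0.014]],[[-0.231,-0.709,-0.008],[0.0004,-0.0001,0.014]],[[-0.262,-0.699,-0.007],[0.0004,-0.0001,0.014]],[[-0.293,-0.686,-0.006],[0.0004,-0.0001,0.014]]]
```

View pics/m5.png

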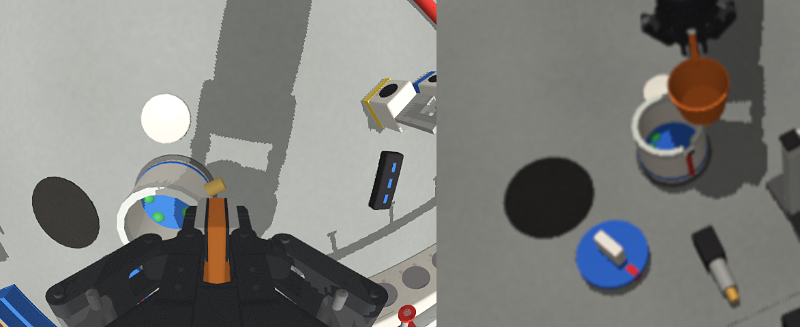

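The cup is empty, green balls show inside the canister, and the mat and lid are where they were. I'm returning the cup to the mat.

Emit:
{"method": "jog_arm", "body": {
  "motion": [
    [[-0.07, -0.37, 0], [0.0025, 0, 0.007]],
    [[-0.07, -0.37, 0], [0, 0, 0.007]],
    [[-0.168, -0.727, 0], [0, 0, 0.014]],
    [[-0.2, -0.719, 0], [0, 0, 0.014]],
    [[-0.231, -0.709, 0], [0, 0, 0.014]],
    [[-0.262, -0.699, 0], [0, 0, 0.014]],
    [[-0.146, -0.343, 0], [0, 0, 0.007]],
    [[-0.146, -0.343, 0], [0, 0, 0.007]],
    [[0, 0, 0.5], [0, 0, 0]],
    [[0, 0, 0.7], [0, 0, 0]],
    [[0, 0, 0.7], [0, 0, 0]],
    [[0, 0, 0.2], [0, 0, 0]]
  ]
}}

```text
time: 11.55
eef_pos: [0.4117, -0.2948, 0.125]
eef_rot: [179.9, -0.4, 148.2]
contact_force: [-1.1, 0.5, -2.3]
grip_width: 0.0092
gripper_force: 59.0
```

```bash
python3 - <<'E'
from h import *
s=state(); plan([.4139,-.2972,.0985],[180,0,148.2],n=5)
E
```

```text
t 11.55 P [ 0.4117 -0.2948  0.125 ] [179.91  -0.43 148.24] j [ -49.3   12.   110.2   -0.    58.2 -107.5] F [-1.1  0.5 -2.3] w 0.0092 59.0
5 x [[-0.013, -0.004, 0.106], [0.0001, -0.0005, 0.0]]
```

Emit:
{"method": "jog_arm", "body": {
  "motion": [
    [[-0.03, 0, 0.12], [0, 0, 0]],
    [[-0.03, 0, 0.12], [0, 0, 0]],
    [[0, 0, 0.12], [0, 0, 0]],
    [[0, 0, 0.1], [0, 0, 0]],
    [[0, 0, 0.06], [0, 0, 0]],
    [[0, 0, 0], [0, 0, 0]],
    [[0, 0, 0], [0, 0, 0]]
  ]
}}

```text
time: 12.25
eef_pos: [0.4164, -0.2988, 0.1032]
eef_rot: [-179.9, 0.0, 148.3]
contact_force: [-0.1, -0.3, -1.3]
grip_width: 0.0094
gripper_force: 59.0
```

```bash
python3 - <<'E'
from h import *
state()
E
```

```text
t 12.25 P [ 0.4164 -0.2988  0.1032] [-1.7991e+02  4.0000e-02  1.4826e+02] j [-4.920e+01  1.480e+01  1.099e+02 -1.000e-01  5.520e+01 -1.074e+02] F [-0.1 -0.3 -1.3] w 0.0094 59.0
```

Emit:
{"method": "jog_arm", "body": {
  "motion": [
    [[0, 0, 0.05], [0, 0, 0]],
    [[0, 0, 0.04], [0, 0, 0]],
    [[0, 0, 0.02], [0, 0, 0]],
    [[0, 0, 0], [0, 0, 0]]
  ]
}}

```text
time: 12.65
eef_pos: [0.4164, -0.2989, 0.0982]
eef_rot: [-179.9, 0.0, 148.3]
contact_force: [-3.2, 2.5, 6.4]
grip_width: 0.0095
gripper_force: 60.2
```

Contact at the height of the original grasp. I'll release, rise, and turn toward the lid.

Emit:
{"method": "jog_arm", "body": {
  "motion": [
    [[0, 0, 0], [0, 0, 0]],
    [[0, 0, 0], [0, 0, 0]],
    [[0, 0, 0], [0, 0, 0]],
    [[0, 0, 0], [0, 0, 0]],
    [[0, 0, 0], [0, 0, 0]],
    [[0, 0, -0.2], [0, 0, 0]],
    [[0, 0, -0.6], [0, 0, 0]],
    [[0, 0, -0.9], [0, 0, 0]],
    [[0, 0, -0.9], [0, 0, 0]],
    [[0, 0, -0.4], [0, 0, 0]]
  ],
  "hand": -1
}}

```text
time: 13.65
eef_pos: [0.4176, -0.2998, 0.2532]
eef_rot: [-179.8, 0.5, 148.3]
contact_force: [0.4, 0.2, 0.4]
grip_width: 0.0855
gripper_force: 0.0
```

```bash
python3 - <<'E'
from h import *
s=state()
plan([.55,-.26,.25],[180,0,205],n=8)
E
```

```text
t 13.65 P [ 0.4176 -0.2998  0.2532] [-179.77    0.47  148.27] j [-4.910e+01  2.300e+00  1.047e+02 -1.000e-01  7.250e+01 -1.074e+02] F [0.4 0.2 0.4] w 0.0855 0.0
[[[-0.229,0.259,0.009],[-0.0003,0.0002,-0.0394]],[[-0.259,0.228,0.009],[-0.0003,0.0002,-0.0394]],[[-0.285,0.195,0.009],[-0.0003,0.0002,-0.0394]],[[-0.307,0.158,0.009],[-0.0003,0.0002,-0.0394]],[[-0.324,0.119,0.009],[-0.0003,0.0002,-0.0394]],[[-0.337,0.078,0.009],[-0.0003,0.0002,-0.0394]],[[-0.344,0.036,0.008],[-0.0003,0.0002,-0.0394]],[[-0.345,-0.007,0.008],[-0.0003,0.0002,-0.0394]]]
```

```bash
python3 - <<'E'
from h import *
plan([.596,-.284,.25],[180,0,25],n=16)
E
```

```text
[[[-0.179,0.134,0.005],[0.0001,0.0002,0.0428]],[[-0.16,0.157,0.005],[0.0001,0.0002,0.0428]],[[-0.137,0.177,0.005],[0.0001,0.0002,0.0428]],[[-0.112,0.194,0.004],[0.0001,0.0002,0.0428]],[[-0.085,0.207,0.004],[0.0001,0.0002,0.0428]],[[-0.057,0.217,0.004],[0.0001,0.0002,0.0428]],[[-0.027,0.222,0.004],[0.0001,0.0002,0.0428]],[[0.003,0.224,0.004],[0.0001,0.0002,0.0428]],[[0.033,0.221,0.004],[0.0001,0.0002,0.0428]],[[0.062,0.215,0.004],[0.0001,0.0002,0.0428]],[[0.09,0.205,0.004],[0.0001,0.0002,0.0428]],[[0.117,0.191,0.004],[0.0001,0.0002,0.0428]],[[0.142,0.173,0.004],[0.0001,0.0002,0.0428]],[[0.164,0.153,0.004],[0.0001,0.0002,0.0428]],[[0.183,0.129,0.004],[0.0001,0.0002,0.0428]],[[0.198,0.104,0.004],[0.0001,0.0002,0.0428]]]
```

Emit:
{"method": "jog_arm", "body": {
  "motion": [
    [[-0.18, 0.134, 0], [0, 0, 0.043]],
    [[-0.16, 0.157, 0], [0, 0, 0.043]],
    [[-0.137, 0.177, 0], [0, 0, 0.043]],
    [[-0.112, 0.194, 0], [0, 0, 0.043]],
    [[-0.085, 0.207, 0], [0, 0, 0.043]],
    [[-0.057, 0.217, 0], [0, 0, 0.043]],
    [[-0.027, 0.222, 0], [0, 0, 0.043]],
    [[0.003, 0.224, 0], [0, 0, 0.043]],
    [[0.033, 0.221, 0], [0, 0, 0.043]],
    [[0.062, 0.215, 0], [0, 0, 0.043]],
    [[0.09, 0.205, 0], [0, 0, 0.043]],
    [[0.117, 0.19, 0], [0, 0, 0.043]]
  ]
}}

```text
time: 14.85
eef_pos: [0.5506, -0.2869, 0.2481]
eef_rot: [180.0, 0.1, 55.1]
contact_force: [0.5, -0.1, -0.4]
grip_width: 0.0858
gripper_force: 0.0
```

Emit:
{"method": "jog_arm", "body": {
  "motion": [
    [[0.142, 0.173, 0], [0, 0, 0.043]],
    [[0.164, 0.153, 0], [0, 0, 0.043]],
    [[0.183, 0.129, 0], [0, 0, 0.043]],
    [[0.198, 0.104, 0], [0, 0, 0.043]],
    [[0, 0, 0], [0, 0, 0]],
    [[0, 0, 0], [0, 0, 0]]
  ]
}}

```text
time: 15.45
eef_pos: [0.5946, -0.2834, 0.2477]
eef_rot: [179.9, 0.1, 24.6]
contact_force: [-0.2, 1.2, 0.1]
grip_width: 0.0851
gripper_force: 0.0
```

```bash
python3 - <<'E'
from h import *; import pickle
state(); ci=imaging.camera_info("wrist"); pickle.dump(ci,open('ci6.pkl','wb')); snap("wrist","w6.png")
E
```

```text
t 15.45 P [ 0.5946 -0.2834  0.2477] [1.7993e+02 7.0000e-02 2.4620e+01] j [-35.9  23.7  80.1  -0.1  76.1  29.5] F [-0.2  1.2  0.1] w 0.0851 0.0
```

View pics/w6.png

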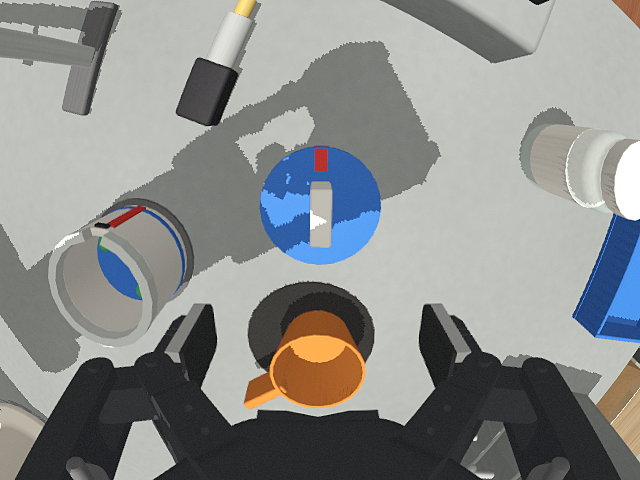

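The wrist view shows the lid disc centred at (320,206) with its red mark at (321,160), the knob from (321,183) to (320,247), the cup upright on its mat at (319,358), and the canister's black dash at (101,227).

```bash
python3 - <<'E'
from h import *; import pickle
ci=pickle.load(open('ci6.pkl','rb')); A=lambda u,v,z:at("wrist",(u,v),z,ci).round(4)
l=A(320.5,206,.024); print("lid",l,"LRTB",A(260,206,.024),A(381,206,.024),A(320,146,.024),A(320,265,.024)); m=A(321,160,.024); print("mark",m,np.degrees(np.arctan2(*(m-l)[1::-1])))
k=[A(321,183,.059),A(320,247,.059)]; print("knob",k,(k[0]+k[1])/2)
print("cup",A(319,358,.063),A(270,358,.063),A(366,358,.063),"mat",A(311,330,.003))
r=[A(51,275,.09),A(157,290,.09),A(107,346,.09)]; print("can",r)
E
python3 - <<'E'
import cv2
a=cv2.imread('pics/w6.png'); cv2.imwrite('pics/w6c.png',cv2.resize(a[180:360,30:210],None,fx=3.3,fy=3.3,interpolation=cv2.INTER_CUBIC))
E
```

```text
lid [ 0.6043 -0.2807  0.024 ] LRTB [ 0.5839 -0.2358  0.024 ] [ 0.6252 -0.3256  0.024 ] [ 0.6482 -0.26    0.024 ] [ 0.5573 -0.302   0.024 ]
mark [ 0.6384 -0.2654  0.024 ] 24.164836716221313
knob [array([ 0.6269, -0.2703,  0.059 ]), array([ 0.5834, -0.2896,  0.059 ])] [ 0.60515 -0.27995  0.059  ]
cup [ 0.4944 -0.3299  0.063 ] [ 0.4765 -0.2927  0.063 ] [ 0.5103 -0.3663  0.063 ] mat [ 0.4822 -0.3271  0.003 ]
can [array([ 0.4781, -0.096 ,  0.09  ]), array([ 0.5132, -0.1913,  0.09  ]), array([ 0.4374, -0.16  ,  0.09  ])]
```

View pics/w6c.png

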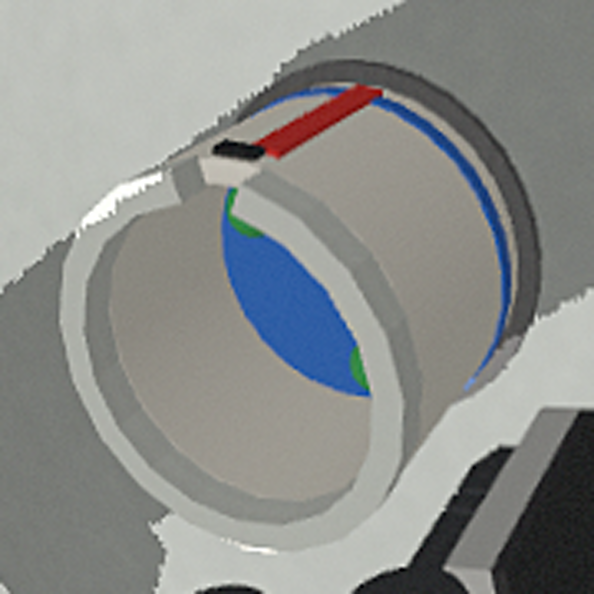

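The crop shows the notch just beside the red stripe: the black dash runs from about (214,148) to (266,153) and the notch's outer corners are near (170,172) and (262,172). I'll fit its angle by projection.

```bash
python3 - <<'E'
from h import *; import pickle
from scipy.optimize import least_squares
ci=pickle.load(open('ci6.pkl','rb')); A=lambda u,v,z:at("wrist",(30+u/3.3,180+v/3.3),z,ci)
o=np.array([A(*p,.09)[:2] for p in((62,290),(75,235),(110,450),(265,550),(385,485),(402,420),(180,530))])
f=least_squares(lambda c:np.hypot(*(o-c[:2]).T)-c[2],[.486,-.144,.05]).x; print("fit",f.round(4))
for C in(f[:2],CAN):
  for n,p,z in(("L",(170,172),.09),("R",(262,172),.09),("dash0",(214,148),.076),("dash1",(266,153),.076),("stripe0",(268,153),.07),("stripe",(370,92),.02)):
    d=A(*p,z)[:2]-C; print(n,np.hypot(*d).round(4),np.degrees(np.arctan2(d[1],d[0])).round(1),end=' | ')
  print()
s=state(); plan([.6047,-.2803,.13],[180,0,24.3],n=4)
E
```

```text
fit [ 0.4825 -0.1422  0.0499]
L 0.0518 25.6 | R 0.0575 -1.3 | dash0 0.0533 21.3 | dash1 0.0549 5.5 | stripe0 0.0522 8.3 | stripe 0.0555 4.9 | 
L 0.0498 29.8 | R 0.054 1.0 | dash0 0.051 25.2 | dash1 0.0517 8.4 | stripe0 0.0492 11.6 | stripe 0.0523 7.8 | 
t 15.5 P [ 0.5945 -0.2835  0.2476] [1.7994e+02 8.0000e-02 2.4580e+01] j [-35.9  23.7  80.2  -0.1  76.1  29.5] F [0.2 1.3 0.4] w 0.0855 0.0
[[[0.054,0.006,0.588],[0.0001,0.0001,0.0004]],[[0.054,0.006,0.588],[0.0001,0.0001,0.0004]],[[0.054,0.006,0.588],[0.0001,0.0001,0.0004]],[[0.053,0.007,0.588],[0.0001,0.0001,0.0004]]]
```

Emit:
{"method": "jog_arm", "body": {
  "motion": [
    [[0.11, 0.012, 0.4], [0, 0, 0.0015]],
    [[0.11, 0.012, 0.6], [0, 0, 0]],
    [[0, 0, 0.6], [0, 0, 0]],
    [[0, 0, 0.6], [0, 0, 0]],
    [[0, 0, 0.5], [0, 0, 0]],
    [[0, 0, 0.2], [0, 0, 0]],
    [[0, 0, 0], [0, 0, 0]]
  ]
}}

```text
time: 16.2
eef_pos: [0.6041, -0.2797, 0.1008]
eef_rot: [-179.9, 0.2, 24.2]
contact_force: [-0.1, -1.1, 0.0]
grip_width: 0.0852
gripper_force: 0.0
```

```bash
python3 - <<'E'
from h import *
s=state(); plan([.6047,-.2803,.101],[180,0,24.3])
E
```

```text
t 16.2 P [ 0.6041 -0.2797  0.1008] [-1.799e+02  1.700e-01  2.419e+01] j [-35.2  34.4  83.2  -0.1  62.6  30.7] F [-0.1 -1.1  0. ] w 0.0852 0.0
1 x [[0.007, 0.015, -0.003], [-0.0006, 0.0009, -0.0006]]
```

Emit:
{"method": "jog_arm", "body": {
  "motion": [
    [[0, 0, 0], [0, 0, 0]],
    [[0, 0, 0], [0, 0, 0]],
    [[0, 0, 0], [0, 0, 0]],
    [[0, 0, 0], [0, 0, 0]],
    [[0, 0, 0], [0, 0, 0]],
    [[0, 0, 0], [0, 0, 0]],
    [[0, 0, -0.3], [0, 0, 0]],
    [[0, 0, -0.6], [0, 0, 0]],
    [[0, 0, -0.8], [0, 0, 0]],
    [[0, 0, -0.7], [0, 0, 0]],
    [[0, 0, 0], [0, 0, 0]]
  ],
  "hand": 1,
  "grip_force": 60
}}

```text
time: 17.3
eef_pos: [0.6079, -0.2817, 0.2303]
eef_rot: [179.3, -0.3, 24.2]
contact_force: [0.2, 0.1, -0.0]
grip_width: 0.0148
gripper_force: 58.9
```

```bash
python3 - <<'E'
from h import *
s=state(); plan([.4845,-.1435,.22],[180,0,14.5],n=7)
E
```

```text
t 17.3 P [ 0.6079 -0.2817  0.2303] [179.32  -0.3   24.16] j [-35.1  25.8  79.4  -0.1  74.1  30.7] F [ 0.2  0.1 -0. ] w 0.0148 58.9
[[[-0.16,-0.505,0.023],[0.0005,-0.0003,0.0077]],[[-0.172,-0.501,0.024],[0.0005,-0.0003,0.0077]],[[-0.184,-0.497,0.025],[0.0005,-0.0003,0.0077]],[[-0.196,-0.492,0.026],[0.0005,-0.0003,0.0077]],[[-0.208,-0.487,0.027],[0.0005,-0.0003,0.0077]],[[-0.22,-0.482,0.028],[0.0005,-0.0003,0.0077]],[[-0.231,-0.476,0.029],[0.0005,-0.0003,0.0077]]]
```

Emit:
{"method": "jog_arm", "body": {
  "motion": [
    [[-0.08, -0.25, 0.02], [0.002, -0.001, 0.004]],
    [[-0.08, -0.25, 0.03], [0.002, -0.001, 0.004]],
    [[-0.172, -0.5, 0.025], [0, 0, 0.0077]],
    [[-0.184, -0.497, 0.025], [0, 0, 0.0077]],
    [[-0.196, -0.492, 0.025], [0, 0, 0.0077]],
    [[-0.208, -0.487, 0.025], [0, 0, 0.0077]],
    [[-0.22, -0.482, 0.025], [0, 0, 0.0077]],
    [[-0.12, -0.24, 0.015], [0, 0, 0.0038]],
    [[-0.12, -0.24, 0.015], [0, 0, 0.0038]],
    [[0, 0, 0], [0, 0, 0]],
    [[0, 0, 0], [0, 0, 0]]
  ]
}}

```text
time: 18.4
eef_pos: [0.4818, -0.1415, 0.214]
eef_rot: [-179.4, 0.5, 14.4]
contact_force: [0.2, 0.2, -1.2]
grip_width: 0.0147
gripper_force: 59.0
```

```bash
python3 - <<'E'
from h import *; import pickle
s=state(); ci=imaging.camera_info("wrist"); pickle.dump(ci,open('ci7.pkl','wb')); w=snap("wrist","w7.png"); sc=snap("scene","s7.png")
a=w[40:400,140:500,::-1]; b=cv2.resize(sc[200:360,130:300,::-1],(383,360),interpolation=cv2.INTER_CUBIC)
cv2.imwrite("pics/m7.png",np.hstack([a,b]))
E
```

```text
t 18.4 P [ 0.4818 -0.1415  0.214 ] [-179.42    0.53   14.44] j [-30.2   3.9 107.8   0.   69.1  45.3] F [ 0.2  0.2 -1.2] w 0.0147 59.0
```

View pics/m7.png

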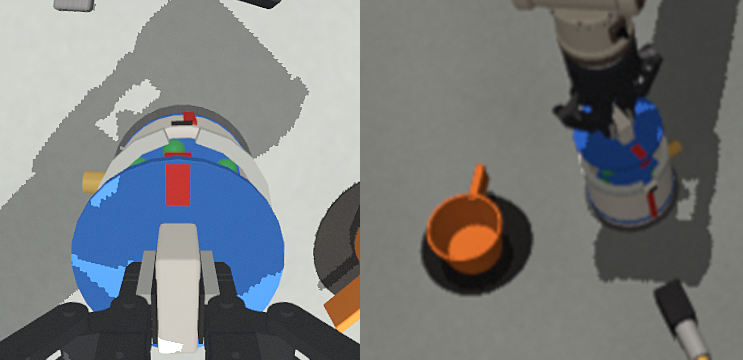

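The left view shows the black dash and notch at full-image (322,165), the canister rim's visible edges at about (241,187) and (410,193), and the lid's red mark at (318,225). The cup stands on its mat. I'll compare these in the tool frame.

```bash
python3 - <<'E'
from h import *; import pickle
ci=pickle.load(open('ci7.pkl','rb')); s=state()
w=cv2.imread('pics/w7.png'); cv2.imwrite('pics/w7c.png',cv2.resize(w[130:240,225:425],None,fx=4,fy=4,interpolation=cv2.INTER_CUBIC))
T=R.from_euler('z',s['eef_rot'][2],degrees=True)
def A(u,v,z): p=at("wrist",(u,v),z,ci); return p.round(4), T.inv().apply(p-s['eef_pos']).round(4)
print("dash",A(322,163,.078)); print("rim",A(241,187,.09),A(410,193,.09)); print("mark",A(318,225,.137),"lid LR",A(211,290,.137),A(425,290,.137))
E
```

```text
t 18.5 P [ 0.4822 -0.142   0.2143] [-179.44    0.51   14.4 ] j [-30.2   3.9 107.7   0.   69.1  45.4] F [ 0.7  0.9 -2.1] w 0.015 59.0
dash (array([ 0.534 , -0.1281,  0.078 ]), array([ 0.0537,  0.0006, -0.1363]))
rim (array([ 0.5126, -0.0889,  0.09  ]), array([ 0.0426,  0.0439, -0.1243])) (array([ 0.5325, -0.1775,  0.09  ]), array([ 0.0399, -0.0469, -0.1243]))
mark (array([ 0.5161, -0.131 ,  0.137 ]), array([ 0.0356,  0.0023, -0.0773])) lid LR (array([ 0.4743, -0.0918,  0.137 ]), array([ 0.0048,  0.0506, -0.0773])) (array([ 0.499 , -0.1852,  0.137 ]), array([ 0.0055, -0.046 , -0.0773]))
```

View pics/w7c.png

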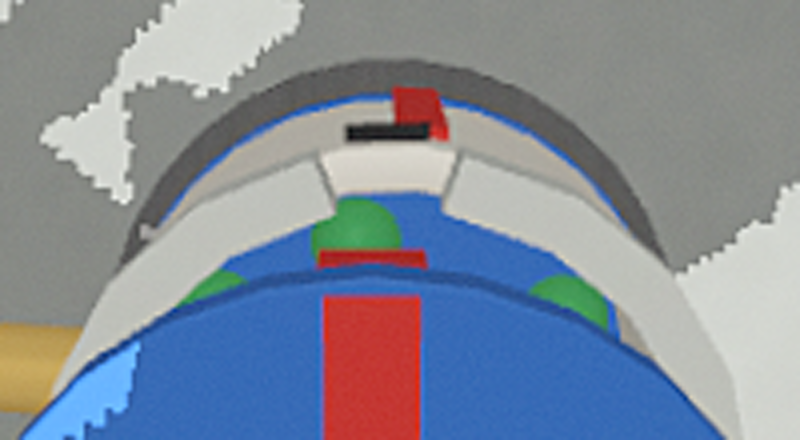

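```bash
python3 - <<'E'
from h import *; import pickle
from scipy.optimize import least_squares
ci=pickle.load(open('ci7.pkl','rb'))
A=lambda u,v: at("wrist",(225+u/4,130+v/4),.09,ci)[:2]
o=np.array([A(*p) for p in((320,152),(463,150),(62,387),(737,387),(590,198),(205,198))])
f=least_squares(lambda c:np.hypot(*(o-c).T)-.05,[.484,-.143]); print("centre",f.x.round(4),(f.fun*1e3).round(1))
for nm,L,Rr in(("out",(320,152),(463,150)),("in",(338,212),(441,212))):
    a,b=A(*L),A(*Rr); d=(a+b)/2-f.x; print(nm,np.hypot(*(a-b)),np.hypot(*d),np.degrees(np.arctan2(d[1],d[0])))
s=telemetry.sense(); plan([*f.x,.19],[180,0,14.5],n=4)
E
```

```text
centre [ 0.4859 -0.1423] [ 0.2  0.  -0.5 -0.3 -0.1  0.2]
out 0.018639606242436633 0.04923044758692333 15.988314691436752
in 0.013538376199615614 0.04110685908000577 16.61010081234788
[[[0.019,0.007,0.121],[-0.0008,0.0007,-0.0001]],[[0.018,0.007,0.121],[-0.0008,0.0007,-0.0001]],[[0.018,0.007,0.121],[-0.0008,0.0007,-0.0001]],[[0.018,0.006,0.121],[-0.0008,0.0007,-0.0001]]]
```

The rim fit residuals are under 0.5 mm. The centre is (0.486,-0.142) and the notch is at 16.2°. I'm aligning and lowering.

```bash
python3 - <<'E'
from h import *
plan([.4862,-.1432,.195],[180,0,16.2],n=4)
E
```

```text
[[[0.019,0.012,0.096],[-0.0008,0.0007,-0.0025]],[[0.018,0.011,0.096],[-0.0008,0.0007,-0.0025]],[[0.018,0.011,0.096],[-0.0008,0.0007,-0.0025]],[[0.018,0.011,0.096],[-0.0008,0.0007,-0.0025]]]
```

Emit:
{"method": "jog_arm", "body": {
  "motion": [
    [[0.036, 0.022, 0], [-0.0016, 0.0014, -0.005]],
    [[0.036, 0.022, 0], [-0.0016, 0.0014, -0.005]],
    [[0, 0, 0.15], [0, 0, 0]],
    [[0, 0, 0.15], [0, 0, 0]],
    [[0, 0, 0.1], [0, 0, 0]],
    [[0, 0, 0], [0, 0, 0]],
    [[0, 0, 0], [0, 0, 0]]
  ]
}}

```text
time: 19.2
eef_pos: [0.4858, -0.1426, 0.1939]
eef_rot: [-180.0, 0.0, 16.2]
contact_force: [0.5, -0.0, -1.5]
grip_width: 0.0154
gripper_force: 59.0
```

```bash
python3 - <<'E'
from h import *
state(); plan([.4862,-.1432,.176],[180,0,16.2],n=5)
E
```

```text
t 19.2 P [ 0.4858 -0.1426  0.1939] [-1.7996e+02  3.0000e-02  1.6210e+01] j [-30.1   5.6 108.5   0.   66.   43.7] F [ 0.5 -0.  -1.5] w 0.0154 59.0
5 x [[0.001, 0.003, 0.072], [-0.0, 0.0, 0.0]]
```

Emit:
{"method": "jog_arm", "body": {
  "motion": [
    [[0, 0.01, 0.08], [0, 0, 0]],
    [[0, 0, 0.08], [0, 0, 0]],
    [[0, 0, 0.08], [0, 0, 0]],
    [[0, 0, 0.06], [0, 0, 0]],
    [[0, 0, 0.04], [0, 0, 0]],
    [[0, 0, 0], [0, 0, 0]],
    [[0, 0, 0], [0, 0, 0]]
  ]
}}

```text
time: 19.9
eef_pos: [0.4861, -0.1432, 0.1772]
eef_rot: [-180.0, -0.0, 16.2]
contact_force: [0.3, -0.2, -2.0]
grip_width: 0.0149
gripper_force: 59.1
```

Emit:
{"method": "jog_arm", "body": {
  "motion": [
    [[0, 0, 0.03], [0, 0, 0]],
    [[0, 0, 0.02], [0, 0, 0]],
    [[0, 0, 0.02], [0, 0, 0]],
    [[0, 0, 0], [0, 0, 0]],
    [[0, 0, 0], [0, 0, 0]]
  ]
}}

```text
time: 20.4
eef_pos: [0.4863, -0.1433, 0.1769]
eef_rot: [-180.0, 0.0, 16.2]
contact_force: [-11.3, 5.4, 21.7]
grip_width: 0.0152
gripper_force: 62.4
```

Emit:
{"method": "jog_arm", "body": {
  "motion": [
    [[0, 0, -0.04], [0, 0, 0]],
    [[0, 0, 0], [0, 0, 0.01]],
    [[0, 0, 0], [0, 0, -0.02]],
    [[0, 0, 0.03], [0, 0, 0.01]],
    [[0, 0, 0], [0, 0, 0]],
    [[0, 0, 0], [0, 0, 0]]
  ]
}}

```text
time: 21.0
eef_pos: [0.4872, -0.1437, 0.1769]
eef_rot: [179.9, -0.1, 16.2]
contact_force: [-4.3, 1.9, 15.0]
grip_width: 0.0148
gripper_force: 61.3
```

Emit:
{"method": "jog_arm", "body": {
  "motion": [
    [[0, 0, 0], [0, 0, 0]],
    [[0, 0, 0], [0, 0, 0]],
    [[0, 0, 0], [0, 0, 0]],
    [[0, 0, 0], [0, 0, 0]],
    [[0, 0, -0.1], [0, 0, 0]],
    [[0, 0, -0.5], [0, 0, 0]],
    [[0, 0, -0.9], [0, 0, 0]],
    [[0, 0, -0.6], [0, 0, 0]],
    [[0, 0, 0], [0, 0, 0]]
  ],
  "hand": -1
}}

```text
time: 21.9
eef_pos: [0.4883, -0.1445, 0.285]
eef_rot: [179.6, -0.4, 16.2]
contact_force: [-0.1, -1.4, 1.1]
grip_width: 0.085
gripper_force: 0.0
```

```bash
python3 - <<'E'
from h import *; import pickle
s=state(); ci=imaging.camera_info("wrist"); pickle.dump(ci,open('ci8.pkl','wb')); w=snap("wrist","w8.png"); sc=snap("scene","s8.png"); sd=snap("side","d8.png")
a=w[80:360,160:480,::-1]; b=cv2.resize(sc[240:310,210:285,::-1],(300,280),interpolation=cv2.INTER_CUBIC); c=cv2.resize(sd[190:290,340:420,::-1],(224,280),interpolation=cv2.INTER_CUBIC)
m=np.hstack([a,b,c])[:,:]; cv2.imwrite("pics/m8.png",cv2.resize(m,(800,int(280*800/m.shape[1]))))
print(m.shape)
E
```

```text
t 21.9 P [ 0.4883 -0.1445  0.285 ] [179.58  -0.41  16.22] j [-30.1  -0.2 103.6   0.   76.1  43.7] F [-0.1 -1.4  1.1] w 0.085 0.0
(280, 844, 3)
```

View pics/m8.png

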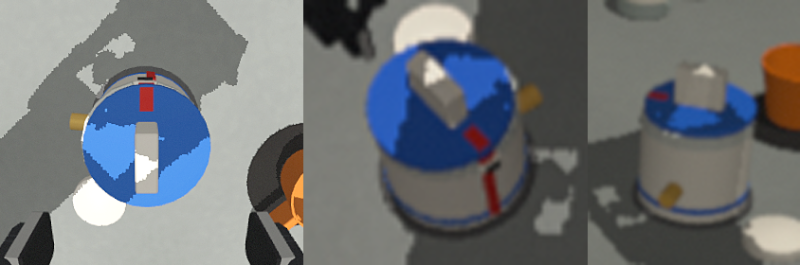

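The views show the lid on the canister with its red mark over the notch and dash. I'll press the knob with closed fingers to seat it and check its height; knob top home is z=0.133, so TCP about 0.206.

Emit:
{"method": "jog_arm", "body": {
  "motion": [
    [[-0.05, 0, 0.3], [0.002, -0.002, 0]],
    [[0, 0, 0.4], [0, 0, 0]],
    [[0, 0, 0.4], [0, 0, 0]],
    [[0, 0, 0.3], [0, 0, 0]],
    [[0, 0, 0], [0, 0, 0]],
    [[0, 0, 0], [0, 0, 0]],
    [[0, 0, 0.06], [0, 0, 0]],
    [[0, 0, 0.02], [0, 0, 0]],
    [[0, 0, 0], [0, 0, 0]],
    [[0, 0, 0], [0, 0, 0]]
  ],
  "hand": 1,
  "grip_force": 30
}}

```text
time: 23.05
eef_pos: [0.4833, -0.1437, 0.2055]
eef_rot: [-179.6, 0.3, 16.2]
contact_force: [-0.1, 0.1, -1.6]
grip_width: 0.0145
gripper_force: 30.0
```

Emit:
{"method": "jog_arm", "body": {
  "motion": [
    [[0, 0, 0.02], [0, 0, 0]],
    [[0, 0, 0.02], [0, 0, 0]],
    [[0, 0, 0], [0, 0, 0]]
  ]
}}

```text
time: 23.35
eef_pos: [0.4834, -0.1438, 0.2035]
eef_rot: [-179.7, 0.3, 16.2]
contact_force: [0.2, -0.4, 0.1]
grip_width: 0.0146
gripper_force: 30.2
```

The fingers closed around the knob top. I'll open, rise, close above it, then press.

Emit:
{"method": "jog_arm", "body": {
  "motion": [
    [[0, 0, 0], [0, 0, 0]],
    [[0, 0, 0], [0, 0, 0]],
    [[0, 0, 0], [0, 0, 0]],
    [[0, 0, -0.4], [-0.002, -0.001, 0]],
    [[0, 0, -0.2], [0, 0, 0]]
  ],
  "hand": -1
}}

```text
time: 23.85
eef_pos: [0.4839, -0.1439, 0.2345]
eef_rot: [179.9, 0.5, 16.2]
contact_force: [-0.5, 0.2, 0.6]
grip_width: 0.0844
gripper_force: 0.0
```

Emit:
{"method": "jog_arm", "body": {
  "motion": [
    [[0.03, 0, 0], [0, 0, 0]],
    [[0, 0, 0], [0, 0, 0]],
    [[0, 0, 0], [0, 0, 0]],
    [[0, 0, 0], [0, 0, 0]],
    [[0, 0, 0], [0, 0, 0]],
    [[0, 0, 0], [0, 0, 0]],
    [[0, 0, 0], [0, 0, 0]],
    [[0, 0, 0.2], [0, 0, 0]],
    [[0, 0, 0.2], [0, 0, 0]],
    [[0, 0, 0.1], [0, 0, 0]],
    [[0, 0, 0], [0, 0, 0]]
  ],
  "hand": 1
}}

```text
time: 24.95
eef_pos: [0.4839, -0.1429, 0.2067]
eef_rot: [-179.9, 0.7, 16.2]
contact_force: [-0.1, -0.4, 0.7]
grip_width: 0.0
gripper_force: 0.0
```

Emit:
{"method": "jog_arm", "body": {
  "motion": [
    [[0, 0, 0.04], [0, 0, 0]],
    [[0, 0, 0.03], [0, 0, 0]],
    [[0, 0, 0], [0, 0, 0]]
  ]
}}

```text
time: 25.25
eef_pos: [0.4848, -0.1434, 0.2057]
eef_rot: [180.0, 0.5, 16.2]
contact_force: [-2.1, 0.8, 4.8]
grip_width: 0.0003
gripper_force: 2.4
```

Emit:
{"method": "jog_arm", "body": {
  "motion": [
    [[0, 0, 0.05], [0, 0, 0]],
    [[0, 0, 0], [0, 0, 0]],
    [[0, 0, 0], [0, 0, 0]]
  ]
}}

```text
time: 25.55
eef_pos: [0.4849, -0.1435, 0.2056]
eef_rot: [180.0, 0.6, 16.2]
contact_force: [-9.3, 4.5, 21.2]
grip_width: 0.0001
gripper_force: 10.4
```

Emit:
{"method": "jog_arm", "body": {
  "motion": [
    [[0, 0, -0.4], [0, 0, 0]],
    [[0, 0, -0.8], [0, 0, 0]],
    [[0, 0, -0.8], [0, 0, 0]],
    [[0, 0, -0.2], [0, 0, 0]]
  ],
  "hand": -1
}}

```text
time: 25.95
eef_pos: [0.4874, -0.144, 0.3178]
eef_rot: [179.6, 0.2, 16.2]
contact_force: [0.7, -0.7, 0.9]
grip_width: 0.058
gripper_force: 0.0
```

```bash
python3 - <<'E'
from h import *
s=state(); plan([.40,.17,.32],[180,0,6],n=9)
E
```

```text
t 25.95 P [ 0.4874 -0.144   0.3178] [1.7962e+02 1.6000e-01 1.6220e+01] j [-29.9  -1.5 101.1  -0.4  80.3  43.9] F [ 0.7 -0.7  0.9] w 0.058 0.0
[[[0.008,-0.724,-0.01],[0.0002,0.0001,0.0063]],[[-0.006,-0.724,-0.009],[0.0002,0.0001,0.0063]],[[-0.02,-0.724,-0.009],[0.0002,0.0001,0.0063]],[[-0.035,-0.724,-0.008],[0.0002,0.0001,0.0063]],[[-0.049,-0.723,-0.007],[0.0002,0.0001,0.0063]],[[-0.063,-0.722,-0.007],[0.0002,0.0001,0.0063]],[[-0.078,-0.72,-0.006],[0.0002,0.0001,0.0063]],[[-0.092,-0.719,-0.006],[0.0002,0.0001,0.0063]],[[-0.106,-0.717,-0.005],[0.0002,0.0001,0.0063]]]
```

The knob held at z=0.133 under 21 N, so the lid is fully home. Moving to the modules.

Emit:
{"method": "jog_arm", "body": {
  "motion": [
    [[0, -0.4, -0.05], [0.002, 0, 0.006]],
    [[0, -0.8, -0.05], [0, 0, 0.006]],
    [[-0.02, -0.8, -0.05], [0, 0, 0.006]],
    [[-0.035, -0.8, -0.05], [0, 0, 0.006]],
    [[-0.05, -0.8, -0.05], [0, 0, 0.006]],
    [[-0.063, -0.8, -0.05], [0, 0, 0.006]],
    [[-0.078, -0.8, -0.05], [0, 0, 0.006]],
    [[-0.09, -0.8, -0.05], [0, 0, 0.006]],
    [[-0.1, -0.6, 0], [0, 0, 0.006]],
    [[0, -0.3, 0], [0, 0, 0]],
    [[0, 0, 0], [0, 0, 0]],
    [[0, 0, 0], [0, 0, 0]]
  ]
}}

```text
time: 27.15
eef_pos: [0.3954, 0.1905, 0.3339]
eef_rot: [-179.8, 0.6, 6.5]
contact_force: [-1.3, -0.4, -0.2]
grip_width: 0.0856
gripper_force: 0.0
```

```bash
python3 - <<'E'
from h import *; import pickle
s=state(); ci=imaging.camera_info("wrist"); pickle.dump(ci,open('ci9.pkl','wb')); w=snap("wrist","w9.png")
E
```

```text
t 27.15 P [0.3954 0.1905 0.3339] [-179.75    0.63    6.53] j [  9.7 -12.8 109.5   0.3  84.   93.2] F [-1.3 -0.4 -0.2] w 0.0856 0.0
```

View pics/w9.png

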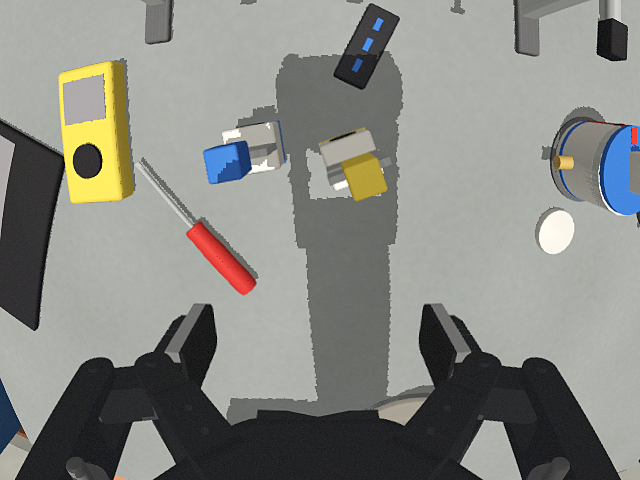

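The wrist view shows blue's grip at about (228,164) and yellow's at about (366,177), with the hub clear above at (366,45). I have now used all 14 views, so the rest is image code. I'll fit each module's x, y and yaw from its grip-block silhouette, then sample the strap to find the slot's open side.

```bash
cat > fit.py <<'E'
from h import *; import pickle
from scipy.optimize import minimize
def boxpts(x,y,yaw,c,h):  # c: local centre offset; h half sizes
    P=np.array([[a,b,d] for a in(-1,1) for b in(-1,1) for d in(-1,1)])*h+c
    return R.from_euler('z',yaw,degrees=True).apply(P)+[x,y,0]
def mask(im,col):
    h=cv2.cvtColor(im,cv2.COLOR_RGB2HSV); 
    lo,hi=((22,120,60),(32,255,255)) if col=='Y' else ((105,120,50),(122,255,255))
    return cv2.inRange(h,lo,hi)
def fit(cams,col,x0,z0=0.,verbose=True):
    "cams: list of (name,im,ci); silhouettes of the grip block, z 125-165"
    ms=[]
    for n,im,ci in cams:
        m=mask(im,col); q=proj(n,[[*x0[:2],z0+.145]],ci)[0]; k,lab,st,ce=cv2.connectedComponentsWithStats(m)
        d=np.hypot(*(ce-q).T)+1e3*(st[:,4]<25); d[0]=1e9; i=d.argmin(); ms.append((lab==i).astype(np.uint8)); 
        if verbose: print(n,'area',st[i,4],'off',d[i].round(1),end=' ')
    S=4
    def cost(p):
        c=0
        for (n,im,ci),m in zip(cams,ms):
            q=proj(n,boxpts(*p,[0,0,z0+.145],[.012,.012,.02]),ci); x,y,w,h=cv2.boundingRect(m)
            o=np.array([x-15,y-15]); big=cv2.resize(m[o[1]:y+h+15,o[0]:x+w+15],None,fx=S,fy=S,interpolation=cv2.INTER_NEAREST)
            r=np.zeros_like(big); cv2.fillConvexPoly(r,cv2.convexHull(((q-o+.5)*S-.5).astype(np.float32)).round().astype(np.int32),1)
            c+=1-(r&big).sum()/max((r|big).sum(),1)
        return c/len(cams)
    best=None
    for a in range(-45,45,9):
        r=minimize(cost,[x0[0],x0[1],a],method='Nelder-Mead',options=dict(initial_simplex=[[x0[0],x0[1],a],[x0[0]+.006,x0[1],a],[x0[0],x0[1]+.006,a],[x0[0],x0[1],a+8]],xatol=1e-4,fatol=1e-4))
        if best is None or r.fun<best.fun: best=r
    if verbose: print(col,best.x.round(4),'1-IoU',round(best.fun,3))
    return best.x
E
cat > mod.py <<'E'
from fit import *
rd=lambda f:cv2.imread('pics/'+f)[:,:,::-1].copy()
ci=pickle.load(open('ci9.pkl','rb')); W=("wrist",rd('w9.png'),ci); S=("scene",rd('s8.png'),imaging.camera_info("scene")); D=("side",rd('d8.png'),imaging.camera_info("side"))
for col,x0 in(('Y',(.437,.163)),('B',(.438,.258))):
    p=fit([W],col,x0); fit([S],col,x0); fit([D],col,x0)
    for k in(0,90,180,270):
        f=lambda y,z,n:proj(n[0],[R.from_euler('z',p[2]+k,degrees=True).apply([0,y,z])+[p[0],p[1],0]],n[2])[0].round().astype(int)
        print(k,*[(c[0],[c[1][q[1],q[0]].tolist() for q in(f(.017,.097,c),f(-.017,.097,c),f(.017,.078,c),f(-.017,.117,c))]) for c in(S,D,W)])
E
python3 mod.py
```

```text
wrist area 1502 off 2.0 Y [  0.4372   0.1657 -61.1781] 1-IoU 0.074
scene area 152 off 0.5 Y [  0.4359   0.1633 -48.8204] 1-IoU 0.142
side area 313 off 0.5 Y [  0.4372   0.1617 -61.4827] 1-IoU 0.071
0 ('scene', [[129, 128, 121], [117, 112, 95], [171, 163, 150], [108, 89, 24]]) ('side', [[117, 119, 112], [119, 120, 113], [117, 117, 110], [118, 120, 113]]) ('wrist', [[178, 173, 165], [183, 162, 57], [177, 173, 164], [182, 159, 57]])
90 ('scene', [[103, 93, 63], [65, 64, 61], [64, 63, 62], [108, 106, 103]]) ('side', [[102, 103, 97], [114, 112, 107], [93, 92, 88], [142, 117, 10]]) ('wrist', [[99, 100, 97], [167, 146, 40], [133, 132, 128], [154, 137, 67]])
180 ('scene', [[117, 112, 95], [129, 128, 121], [111, 109, 106], [118, 119, 113]]) ('side', [[119, 120, 113], [117, 119, 112], [176, 171, 157], [118, 120, 113]]) ('wrist', [[183, 162, 57], [178, 173, 165], [181, 159, 56], [176, 172, 163]])
270 ('scene', [[65, 64, 61], [103, 93, 63], [65, 64, 62], [101, 82, 27]]) ('side', [[114, 112, 107], [102, 103, 97], [86, 85, 81], [92, 92, 87]]) ('wrist', [[167, 146, 40], [99, 100, 97], [149, 127, 41
[... 413 characters left out ...]
, [122, 123, 120]])
90 ('scene', [[119, 120, 118], [72, 71, 69], [68, 67, 65], [83, 83, 80]]) ('side', [[115, 117, 110], [27, 28, 26], [202, 194, 177], [33, 53, 94]]) ('wrist', [[121, 127, 141], [255, 255, 245], [107, 114, 132], [255, 254, 244]])
180 ('scene', [[69, 67, 65], [116, 115, 111], [68, 67, 64], [16, 38, 78]]) ('side', [[82, 81, 77], [121, 118, 110], [73, 72, 69], [86, 85, 81]]) ('wrist', [[100, 99, 97], [79, 145, 229], [102, 102, 101], [79, 146, 229]])
270 ('scene', [[72, 71, 69], [119, 120, 118], [123, 118, 109], [16, 36, 76]]) ('side', [[27, 28, 26], [115, 117, 110], [122, 124, 116], [106, 106, 100]]) ('wrist', [[255, 255, 245], [121, 127, 141], [168, 165, 155], [87, 103, 126]])
```

Yellow's yaw is about 28.8° and blue's about 20°. I'll check the slot side with strap profiles and refine with a joint fit.

```bash
cat > mod2.py <<'E'
from fit import *
rd=lambda f:cv2.imread('pics/'+f)[:,:,::-1].copy()
ci=pickle.load(open('ci9.pkl','rb')); W=("wrist",rd('w9.png'),ci); S=("scene",rd('s8.png'),imaging.camera_info("scene")); D=("side",rd('d8.png'),imaging.camera_info("side"))
for col,x0,k in(('Y',(.437,.164),90),('B',(.437,.259),0)):
    p=fit([W,D],col,x0,verbose=False); p[2]=(p[2]+360)%90; print(col,p.round(4))
    for c in(S,D):
        for z in(.118,.097,.08):
            q=proj(c[0],R.from_euler('z',p[2],degrees=True).apply([[0,y,z] for y in np.arange(-.022,.023,.0055)])+[p[0],p[1],0],c[2]).astype(np.float32)
            print(c[0],z,cv2.remap(c[1].mean(2).astype(np.float32),q[:,0],q[:,1],cv2.INTER_LINEAR).ravel().round().astype(int).tolist())
E
python3 mod2.py
```

```text
Y [ 0.4364  0.1647 26.4819]
scene 0.118 [107, 108, 74, 73, 74, 72, 69, 68, 79]
scene 0.097 [66, 64, 65, 79, 101, 97, 82, 86, 108]
scene 0.08 [65, 64, 64, 65, 67, 68, 68, 66, 74]
side 0.118 [91, 90, 90, 98, 124, 138, 128, 95, 92]
side 0.097 [83, 84, 81, 84, 86, 89, 92, 96, 92]
side 0.08 [77, 76, 82, 110, 113, 117, 101, 89, 93]
B [ 0.4371  0.2599 17.2026]
scene 0.118 [79, 88, 64, 46, 44, 44, 45, 44, 66]
scene 0.097 [66, 67, 67, 122, 122, 120, 119, 111, 99]
scene 0.08 [66, 66, 67, 67, 68, 69, 68, 67, 76]
side 0.118 [63, 63, 61, 61, 88, 113, 108, 93, 86]
side 0.097 [73, 80, 83, 78, 71, 80, 95, 112, 125]
side 0.08 [74, 72, 71, 73, 93, 97, 90, 86, 88]
```

The scene profiles are clear: both slots open at local +y, so yellow's yaw is about 28° and blue's about 18°. Next I triangulate the pin heads by colour blob and plan the blue grasp.

```bash
python3 - <<'E'
from h import *
rd=lambda f:cv2.imread('pics/'+f)[:,:,::-1].copy()
ims={'scene':rd('s8.png'),'side':rd('d8.png')}
rng=dict(R=((0,140,60),(8,255,255)),Y=((22,120,60),(32,255,255)),B=((105,120,50),(122,255,255)))
g=dict(R=(.5846,.0639,.2),Y=(.572,.1785,.2),B=(.560,.2923,.2)); H={}
for k in'RYB':
    rs=[]
    for n,im in ims.items():
        m=cv2.inRange(cv2.cvtColor(im,cv2.COLOR_RGB2HSV),*rng[k]); q=proj(n,[g[k]])[0]
        _,lab,st,ce=cv2.connectedComponentsWithStats(m); d=np.hypot(*(ce-q).T)+1e3*(st[:,4]<6); d[0]=1e9; i=d.argmin(); print(k,n,st[i,4],d[i].round(1),end='; ')
        c,v=ray(n,ce[i]); rs.append((c,v/np.linalg.norm(v)))
    A=sum(np.eye(3)-np.outer(v,v) for c,v in rs); b=sum((np.eye(3)-np.outer(v,v))@c for c,v in rs); H[k]=np.linalg.solve(A,b); print(H[k].round(4))
d=H['B']-H['R']; yaw=np.degrees(np.arctan2(-d[0],d[1])); m=sum(H.values())/3; print("yaw",yaw,"len",np.linalg.norm(d),"mean",m.round(4))
u=np.r_[np.cos(np.radians(yaw)),np.sin(np.radians(yaw))]; v=np.r_[-u[1],u[0]]
Py=m[:2]+.022*u; print("pinY",Py.round(4),"pinB",(Py+.115*v).round(4),"appr B",(Py+.065*v).round(4),"appr Y",(Py-.055*v).round(4))
plan([.4372,.2597,.205],[180,0,18],n=6)
E
```

```text
R scene 12 1.4; R side 28 0.5; [0.5825 0.0637 0.2015]
Y scene 23 0.9; Y side 53 0.8; [0.5712 0.1771 0.2011]
B scene 13 1.1; B side 43 0.2; [0.5586 0.2916 0.2005]
yaw 5.986740070910698 len 0.22907398271024373 mean [0.5707 0.1775 0.201 ]
pinY [0.5926 0.1798] pinB [0.5806 0.2941] appr B [0.5858 0.2444] appr Y [0.5984 0.1251]
[[[0.169,-0.213,0.429],[-0.0003,0.0006,-0.0107]],[[0.175,-0.207,0.429],[-0.0003,0.0006,-0.0107]],[[0.181,-0.202,0.429],[-0.0003,0.0006,-0.0107]],[[0.187,-0.196,0.429],[-0.0003,0.0006,-0.0107]],[[0.193,-0.19,0.429],[-0.0003,0.0006,-0.0107]],[[0.198,-0.184,0.43],[-0.0003,0.0006,-0.0107]]]
```

Emit:
{"method": "jog_arm", "body": {
  "motion": [
    [[0.25, -0.32, 0], [-0.001, 0.002, -0.016]],
    [[0.27, -0.31, 0], [-0.001, 0.002, -0.016]],
    [[0.29, -0.29, 0], [0, 0, -0.016]],
    [[0.29, -0.28, 0], [0, 0, -0.016]],
    [[0, 0, 0.6], [0, 0, 0]],
    [[0, 0, 0.6], [0, 0, 0]],
    [[0, 0, 0.6], [0, 0, 0]],
    [[0, 0, 0.5], [0, 0, 0]],
    [[0, 0, 0], [0, 0, 0]],
    [[0, 0, 0], [0, 0, 0]]
  ]
}}

```text
time: 28.2
eef_pos: [0.4391, 0.2593, 0.2196]
eef_rot: [179.9, -0.1, 17.9]
contact_force: [0.5, 0.3, -0.5]
grip_width: 0.0854
gripper_force: 0.0
```

```bash
python3 - <<'E'
from fit import *
s=state(); ci=imaging.camera_info("wrist"); w=snap("wrist","w10.png")
p=fit([("wrist",w,ci)],'B',(.437,.2595)); fit([("scene",snap("scene","s10.png"),imaging.camera_info("scene"))],'Y',(.437,.164))
plan([.4372,.2597,.203],[180,0,18])
E
```

```text
t 28.2 P [0.4391 0.2593 0.2196] [ 1.7992e+02 -1.1000e-01  1.7930e+01] j [ 1.700e+01  4.100e+00  1.069e+02 -1.000e-01  6.890e+01  8.910e+01] F [ 0.5  0.3 -0.5] w 0.0854 0.0
wrist area 4896 off 3.2 B [ 0.4365  0.2604 14.6646] 1-IoU 0.085
scene area 161 off 0.6 Y [  0.4367   0.1623 -66.4484] 1-IoU 0.115
1 x [[-0.054, -0.013, 0.362], [0.0004, -0.0017, -0.0002]]
```

Emit:
{"method": "jog_arm", "body": {
  "motion": [
    [[-0.045, -0.03, 0.1], [0, 0, 0.006]],
    [[0, 0, 0.15], [0, 0, 0]],
    [[0, 0, 0.08], [0, 0, 0]],
    [[0, 0, 0], [0, 0, 0]],
    [[0, 0, 0], [0, 0, 0]]
  ]
}}

```text
time: 28.8
eef_pos: [0.436, 0.2608, 0.2026]
eef_rot: [179.9, -0.1, 16.9]
contact_force: [-0.0, -0.2, 0.1]
grip_width: 0.0853
gripper_force: 0.0
```

Emit:
{"method": "jog_arm", "body": {
  "motion": [
    [[0, 0, 0], [0, 0, 0]],
    [[0, 0, 0], [0, 0, 0]],
    [[0, 0, 0], [0, 0, 0]],
    [[0, 0, 0], [0, 0, 0]],
    [[0, 0, 0], [0, 0, 0]],
    [[0, 0, 0], [0, 0, 0]],
    [[0, 0, 0], [0, 0, 0]]
  ],
  "hand": 1,
  "grip_force": 80
}}

```text
time: 29.5
eef_pos: [0.4363, 0.2607, 0.203]
eef_rot: [179.9, -0.2, 16.9]
contact_force: [0.9, -1.2, 1.2]
grip_width: 0.0229
gripper_force: 78.6
```

```bash
python3 - <<'E'
from h import *
s=state(); z0=s['eef_pos'][2]; Z=z0+.103
print('insert z',Z); up=[*s['eef_pos'][:2],Z+.004]; plan(up,s['eef_rot'])
a=[.47,.2444+.002,Z]; plan(a,[180,0,6],start=(np.array(up),s['eef_rot'])); plan([.5858,.2444,Z],[180,0,6],start=(np.array(a),np.array([180,0,6.])))
E
```

```text
t 29.5 P [0.4363 0.2607 0.203 ] [ 1.7991e+02 -1.7000e-01  1.6930e+01] j [ 1.730e+01  5.100e+00  1.079e+02 -1.000e-01  6.690e+01  9.040e+01] F [ 0.9 -1.2  1.2] w 0.0229 78.6
insert z 0.305962669635149
3 x [[0.002, 0.001, -0.713], [0.0, 0.0, 0.0]]
[[[0.281,0.235,0.041],[0.0002,-0.0005,0.0304]],[[0.302,0.207,0.041],[0.0002,-0.0005,0.0304]]]
3 x [[0.766, 0.094, 0.0], [0.0, 0.0, 0.0]]
```

Emit:
{"method": "jog_arm", "body": {
  "motion": [
    [[0, 0, -0.3], [0, 0, 0]],
    [[0, 0, -0.6], [0, 0, 0]],
    [[0, 0, -0.7], [0, 0, 0]],
    [[0, 0, -0.5], [0, 0, 0]],
    [[0.15, 0.12, 0], [0, -0.001, 0.0152]],
    [[0.15, 0.12, 0], [0, 0, 0.0152]],
    [[0.15, 0.11, 0], [0, 0, 0.0152]],
    [[0.15, 0.1, 0], [0, 0, 0.0152]],
    [[0, 0, 0], [0, 0, 0]],
    [[0, 0, 0], [0, 0, 0]]
  ]
}}

```text
time: 30.5
eef_pos: [0.4695, 0.2456, 0.3069]
eef_rot: [179.9, 0.2, 6.0]
contact_force: [-0.5, 0.6, -2.6]
grip_width: 0.023
gripper_force: 78.3
```

```bash
python3 - <<'E'
from fit import *
s=state(); ci=imaging.camera_info("wrist")
z0=s['eef_pos'][2]-.203; x=s['eef_pos']
fit([("side",snap("side","d11.png"),imaging.camera_info("side"))],'B',x[:2],z0); fit([("scene",snap("scene","s11.png"),imaging.camera_info("scene"))],'B',x[:2],z0)
plan([.5858,.2444,.306],[180,0,6],n=6)
E
```

```text
t 30.5 P [0.4695 0.2456 0.3069] [1.7993e+02 1.5000e-01 6.0400e+00] j [14.6  2.3 98.4 -0.  79.4 98.5] F [-0.5  0.6 -2.6] w 0.023 78.3
side area 154 off 5.9 B [  0.461    0.2358 -51.1675] 1-IoU 0.584
scene area 107 off 1.6 B [  0.472    0.248  -34.5124] 1-IoU 0.381
6 x [[0.385, 0.045, 0.004], [0.0001, 0.0001, 0.0]]
```

Emit:
{"method": "jog_arm", "body": {
  "motion": [
    [[0.2, 0.023, 0], [0, 0, 0]],
    [[0.2, 0.022, 0], [0, 0, 0]],
    [[0.385, 0.045, 0.01], [0, 0, 0]],
    [[0.385, 0.045, 0], [0, 0, 0]],
    [[0.385, 0.045, 0], [0, 0, 0]],
    [[0.385, 0.045, 0], [0, 0, 0]],
    [[0.2, 0.023, 0], [0, 0, 0]],
    [[0.2, 0.022, 0], [0, 0, 0]],
    [[0, 0, 0], [0, 0, 0]],
    [[0, 0, 0], [0, 0, 0]],
    [[0, 0, 0], [0, 0, 0]]
  ]
}}

```text
time: 31.7
eef_pos: [0.5873, 0.2446, 0.3072]
eef_rot: [179.9, 0.1, 6.0]
contact_force: [-0.4, -0.0, -1.9]
grip_width: 0.0236
gripper_force: 78.3
```

```bash
python3 - <<'E'
from h import *
s=state(); print(proj("scene",[.581,.294,.2]).round(0))
plan([.5806,.2941,.306],[180,0,6],n=6)
E
```

```text
t 31.7 P [0.5873 0.2446 0.3072] [1.7993e+02 6.0000e-02 6.0100e+00] j [11.8 18.  80.6 -0.1 81.5 95.8] F [-0.4 -0.  -1.9] w 0.0236 78.3
[[419. 209.]]
6 x [[-0.005, -0.167, 0.004], [0.0001, 0.0001, 0.0]]
```

Emit:
{"method": "jog_arm", "body": {
  "motion": [
    [[-0.02, -0.1, 0.015], [0, 0, 0]],
    [[0, -0.2, 0], [0, 0, 0]],
    [[0, -0.2, 0], [0, 0, 0]],
    [[0, -0.2, 0], [0, 0, 0]],
    [[0, 0, 0], [0, 0, 0]],
    [[0, 0, 0], [0, 0, 0]]
  ]
}}

```text
time: 32.3
eef_pos: [0.5831, 0.2795, 0.3063]
eef_rot: [179.9, 0.0, 6.0]
contact_force: [0.7, -1.2, -2.2]
grip_width: 0.0232
gripper_force: 78.3
```

Emit:
{"method": "jog_arm", "body": {
  "motion": [
    [[0, -0.15, 0], [0, 0, 0]],
    [[0, -0.1, 0], [0, 0, 0]],
    [[0, -0.05, 0], [0, 0, 0]],
    [[0, 0, 0], [0, 0, 0]],
    [[0, 0, 0], [0, 0, 0]]
  ]
}}

```text
time: 32.8
eef_pos: [0.5816, 0.294, 0.3063]
eef_rot: [179.9, 0.0, 6.0]
contact_force: [-0.2, 0.8, -2.0]
grip_width: 0.0228
gripper_force: 78.4
```

No contact yet. I'll touch the slot's inner end to locate the pin; contact is expected about 3 mm past centre.

Emit:
{"method": "jog_arm", "body": {
  "motion": [
    [[0, -0.04, 0], [0, 0, 0]],
    [[0, 0, 0], [0, 0, 0]]
  ]
}}

```text
time: 33.0
eef_pos: [0.5814, 0.2961, 0.3064]
eef_rot: [179.9, 0.0, 6.0]
contact_force: [0.0, -0.3, -3.9]
grip_width: 0.023
gripper_force: 78.4
```

Emit:
{"method": "jog_arm", "body": {
  "motion": [
    [[0, -0.03, 0], [0, 0, 0]],
    [[0, 0, 0], [0, 0, 0]]
  ]
}}

```text
time: 33.2
eef_pos: [0.5812, 0.2976, 0.3064]
eef_rot: [179.9, 0.0, 6.0]
contact_force: [1.1, 0.2, -2.1]
grip_width: 0.023
gripper_force: 78.4
```

Emit:
{"method": "jog_arm", "body": {
  "motion": [
    [[0, -0.03, 0], [0, 0, 0]],
    [[0, 0, 0], [0, 0, 0]]
  ]
}}

```text
time: 33.4
eef_pos: [0.5811, 0.2991, 0.3064]
eef_rot: [179.9, 0.0, 6.0]
contact_force: [-0.7, 0.4, -2.8]
grip_width: 0.023
gripper_force: 78.4
```

Emit:
{"method": "jog_arm", "body": {
  "motion": [
    [[0, -0.03, 0], [0, 0, 0]],
    [[0, 0, 0], [0, 0, 0]]
  ]
}}

```text
time: 33.6
eef_pos: [0.5811, 0.2999, 0.3063]
eef_rot: [179.8, 0.0, 6.0]
contact_force: [0.5, -2.8, -3.1]
grip_width: 0.0231
gripper_force: 78.5
```

Emit:
{"method": "jog_arm", "body": {
  "motion": [
    [[0, -0.03, 0], [0, 0, 0]],
    [[0, 0, 0], [0, 0, 0]]
  ]
}}

```text
time: 33.8
eef_pos: [0.5811, 0.3004, 0.3063]
eef_rot: [179.7, 0.1, 5.9]
contact_force: [0.4, -6.4, -2.0]
grip_width: 0.0228
gripper_force: 78.8
```

```bash
python3 - <<'E'
from h import *
state()
for n,f in(("scene","s12.png"),("side","d12.png")):
    im=snap(n,f); h=cv2.cvtColor(im,cv2.COLOR_RGB2HSV)
    m=cv2.inRange(h,(105,120,50),(122,255,255)); _,lab,st,ce=cv2.connectedComponentsWithStats(m); q=proj(n,[.5586,.2916,.2])[0]
    for i in range(1,len(st)):
        if st[i,4]>5 and np.hypot(*(ce[i]-q))<60: print(n,st[i].tolist(),ce[i].round(1),'head pred',q.round(1))
    # rgb grid down the scene near pin
E
```

```text
t 33.8 P [0.5811 0.3004 0.3063] [1.7971e+02 6.0000e-02 5.9500e+00] j [ 16.9  20.7  77.3  -0.3  82.1 101. ] F [ 0.4 -6.4 -2. ] w 0.0228 78.8
scene [421, 190, 10, 16, 96] [425.4 197.8] head pred [413.2 202.6]
scene [411, 201, 3, 5, 9] [412.1 203. ] head pred [413.2 202.6]
scene [420, 210, 15, 16, 124] [427.  216.5] head pred [413.2 202.6]
scene [410, 229, 18, 9, 22] [418.5 233.5] head pred [413.2 202.6]
side [212, 222, 10, 27, 192] [216.9 233.7] head pred [226.3 260. ]
side [195, 246, 11, 16, 55] [200.9 250.6] head pred [226.3 260. ]
side [222, 256, 7, 9, 47] [225.4 260. ] head pred [226.3 260. ]
side [203, 292, 34, 16, 118] [220.3 300.5] head pred [226.3 260. ]
```

Contact at y=0.2997 puts the pin at about y=0.297. I'll back off 4 mm and let the module down.

Emit:
{"method": "jog_arm", "body": {
  "motion": [
    [[0, 0.085, 0], [0, 0, 0]],
    [[0, 0, 0], [0, 0, 0]],
    [[0, 0, 0.06], [0, 0, 0]],
    [[0, 0, 0.06], [0, 0, 0]],
    [[0, 0, 0.04], [0, 0, 0]],
    [[0, 0, 0], [0, 0, 0]],
    [[0, 0, 0], [0, 0, 0]]
  ]
}}

```text
time: 34.6
eef_pos: [0.5812, 0.2978, 0.2982]
eef_rot: [179.9, 0.1, 6.0]
contact_force: [-0.1, -0.3, -2.2]
grip_width: 0.0229
gripper_force: 78.7
```

Emit:
{"method": "jog_arm", "body": {
  "motion": [
    [[0, 0, 0.03], [0, 0, 0]],
    [[0, 0, 0], [0, 0, 0]]
  ]
}}

```text
time: 34.8
eef_pos: [0.5813, 0.2978, 0.2969]
eef_rot: [179.9, 0.0, 6.0]
contact_force: [0.4, 0.0, -2.2]
grip_width: 0.023
gripper_force: 78.9
```

Emit:
{"method": "jog_arm", "body": {
  "motion": [
    [[0, 0.02, 0.02], [0, 0, 0]],
    [[0, 0, 0.02], [0, 0, 0]],
    [[0, 0, 0], [0, 0, 0]]
  ]
}}

```text
time: 35.1
eef_pos: [0.5815, 0.2972, 0.2965]
eef_rot: [180.0, -0.1, 6.0]
contact_force: [-2.1, 1.7, 4.8]
grip_width: 0.0232
gripper_force: 79.7
```

Seated on the pin. I'll release, rise and go to yellow.

Emit:
{"method": "jog_arm", "body": {
  "motion": [
    [[0, 0, -0.015], [0, 0, 0]],
    [[0, 0, 0], [0, 0, 0]],
    [[0, 0, 0], [0, 0, 0]],
    [[0, 0, 0], [0, 0, 0]],
    [[0, 0, 0], [0, 0, 0]],
    [[0, 0, -0.2], [0, 0, 0]],
    [[0, 0, -0.6], [0, 0, 0]],
    [[0, 0, -0.8], [0, 0, 0]],
    [[0, 0, -0.2], [0, 0, 0]],
    [[0, 0, 0], [0, 0, 0]]
  ],
  "hand": -1
}}

```text
time: 36.1
eef_pos: [0.5822, 0.2971, 0.3892]
eef_rot: [180.0, -0.3, 6.0]
contact_force: [-0.2, 0.6, -0.1]
grip_width: 0.0854
gripper_force: 0.0
```

```bash
python3 - <<'E'
from fit import *
s=state()
fit([("side",snap("side","d13.png"),imaging.camera_info("side"))],'B',(.581,.297),.094);fit([("scene",snap("scene","s13.png"),imaging.camera_info("scene"))],'B',(.581,.297),.094)
plan([.4367,.1640,.30],[180,0,28],n=9)
E
```

```text
t 36.1 P [0.5822 0.2971 0.3892] [179.99  -0.31   5.99] j [ 1.650e+01  1.840e+01  7.100e+01 -1.000e-01  9.030e+01  1.005e+02] F [-0.2  0.6 -0.1] w 0.0854 0.0
side area 452 off 3.2 B [ 0.5792  0.2992 28.6243] 1-IoU 0.28
scene area 184 off 1.1 B [ 0.5822  0.2941 12.5014] 1-IoU 0.219
[[[-0.35,0.26,0.189],[0.0,0.0001,-0.0136]],[[-0.36,0.244,0.189],[0.0,0.0001,-0.0136]],[[-0.371,0.229,0.189],[0.0,0.0001,-0.0136]],[[-0.38,0.213,0.189],[0.0,0.0001,-0.0136]],[[-0.389,0.197,0.189],[0.0,0.0001,-0.0136]],[[-0.397,0.18,0.189],[0.0,0.0001,-0.0136]],[[-0.404,0.163,0.189],[0.0,0.0001,-0.0136]],[[-0.411,0.145,0.188],[0.0,0.0001,-0.0136]],[[-0.417,0.128,0.188],[0.0,0.0001,-0.0136]]]
```

Emit:
{"method": "jog_arm", "body": {
  "motion": [
    [[-0.35, 0.26, 0], [0, -0.001, -0.0136]],
    [[-0.36, 0.244, 0], [0, 0, -0.0136]],
    [[-0.37, 0.229, 0.15], [0, 0, -0.0136]],
    [[-0.38, 0.213, 0.2], [0, 0, -0.0136]],
    [[-0.39, 0.197, 0.3], [0, 0, -0.0136]],
    [[-0.397, 0.18, 0.4], [0, 0, -0.0136]],
    [[-0.404, 0.163, 0.4], [0, 0, -0.0136]],
    [[-0.41, 0.145, 0.5], [0, 0, -0.0136]],
    [[-0.417, 0.128, 0.5], [0, 0, -0.0136]],
    [[0, 0, 0.4], [0, 0, 0]],
    [[0, 0, 0.4], [0, 0, 0]],
    [[0, 0, 0], [0, 0, 0]]
  ]
}}

```text
time: 37.4
eef_pos: [0.4333, 0.1633, 0.2192]
eef_rot: [-179.8, 0.7, 28.0]
contact_force: [-0.3, 0.2, -0.2]
grip_width: 0.0855
gripper_force: 0.0
```

```bash
python3 - <<'E'
from fit import *
s=state(); ci=imaging.camera_info("wrist"); w=snap("wrist","w14.png")
fit([("wrist",w,ci)],'Y',(.437,.1635))
plan([.4367,.1640,.203],[180,0,28])
E
```

```text
t 37.4 P [0.4333 0.1633 0.2192] [-179.79    0.74   28.  ] j [ 5.700e+00 -2.500e+00  1.136e+02 -1.000e-01  6.970e+01  6.770e+01] F [-0.3  0.2 -0.2] w 0.0855 0.0
wrist area 5124 off 3.9 Y [ 0.4366  0.1653 26.9185] 1-IoU 0.074
1 x [[0.045, 0.014, 0.365], [-0.0008, 0.0031, 0.0001]]
```

Emit:
{"method": "jog_arm", "body": {
  "motion": [
    [[0.07, 0, 0.1], [-0.0008, 0.003, 0.002]],
    [[0, 0, 0.14], [0, 0, 0]],
    [[0, 0, 0.08], [0, 0, 0]],
    [[0, 0, 0], [0, 0, 0]],
    [[0, 0, 0], [0, 0, 0]]
  ]
}}

```text
time: 37.95
eef_pos: [0.4397, 0.1655, 0.2079]
eef_rot: [179.9, -0.3, 27.7]
contact_force: [-0.3, -0.2, 0.2]
grip_width: 0.0855
gripper_force: 0.0
```

Emit:
{"method": "jog_arm", "body": {
  "motion": [
    [[0, 0, 0], [0, 0, 0]],
    [[0, 0, 0], [0, 0, 0]],
    [[0, 0, 0], [0, 0, 0]],
    [[0, 0, 0], [0, 0, 0]],
    [[0, 0, 0], [0, 0, 0]],
    [[0, 0, 0], [0, 0, 0]],
    [[0, 0, 0], [0, 0, 0]]
  ],
  "hand": 1,
  "grip_force": 80
}}

```text
time: 38.65
eef_pos: [0.4399, 0.1655, 0.2082]
eef_rot: [179.8, -0.4, 27.7]
contact_force: [0.9, -0.6, 3.1]
grip_width: 0.0229
gripper_force: 78.8
```

```bash
python3 - <<'E'
from h import *
s=state(); z0=s['eef_pos'][2]; Z=z0+.103
up=[*s['eef_pos'][:2],Z]; plan(up,s['eef_rot'],n=5)
a=[.47,.14,Z]; b=[.5984,.128,Z]; plan(a,[180,0,6],start=(np.array(up),s['eef_rot']),n=4); plan(b,[180,0,6],start=(np.array(a),np.array([180,0,6.])),n=6)
E
```

```text
t 38.65 P [0.4399 0.1655 0.2082] [179.85  -0.36  27.66] j [  5.8  -1.3 113.7  -0.   67.1  68.2] F [ 0.9 -0.6  3.1] w 0.0229 78.8
5 x [[0.003, 0.001, -0.412], [0.0, 0.0, 0.0]]
[[[0.074,0.183,0.001],[0.0001,-0.0005,0.0301]],[[0.091,0.175,0.001],[0.0001,-0.0005,0.0301]],[[0.107,0.165,0.001],[0.0001,-0.0005,0.0301]],[[0.122,0.155,0.0],[0.0001,-0.0005,0.0301]]]
6 x [[0.421, 0.085, 0.0], [0.0, 0.0, 0.0]]
```

Emit:
{"method": "jog_arm", "body": {
  "motion": [
    [[0, 0, -0.25], [0, 0, 0]],
    [[0, 0, -0.5], [0, 0, 0]],
    [[0, 0, -0.6], [0, 0, 0]],
    [[0, 0, -0.5], [0, 0, 0]],
    [[0, 0, -0.21], [0, 0, 0]],
    [[0.074, 0.183, 0], [0, 0, 0.03]],
    [[0.09, 0.175, 0], [0, 0, 0.03]],
    [[0.107, 0.165, 0], [0, 0, 0.03]],
    [[0.12, 0.155, 0], [0, 0, 0.03]],
    [[0, 0, 0], [0, 0, 0]],
    [[0, 0, 0], [0, 0, 0]]
  ]
}}

```text
time: 39.75
eef_pos: [0.4684, 0.14, 0.3102]
eef_rot: [-180.0, -0.2, 6.2]
contact_force: [-0.3, 0.6, -2.1]
grip_width: 0.0228
gripper_force: 78.7
```

```bash
python3 - <<'E'
from h import *
s=state(); plan([.598,.1280,.3105],[180,-.3,6],n=6)
E
```

```text
t 39.75 P [0.4684 0.14   0.3102] [-179.99   -0.23    6.17] j [  2.4  -4.4 104.6   0.   79.5  86.3] F [-0.3  0.6 -2.1] w 0.0228 78.7
[[[0.425,0.086,0.001],[-0.0,0.0001,0.0002]],[[0.425,0.086,0.001],[-0.0,0.0001,0.0002]],[[0.425,0.086,0.001],[-0.0,0.0001,0.0002]],[[0.425,0.085,0.001],[-0.0,0.0001,0.0002]],[[0.425,0.085,0.001],[-0.0,0.0001,0.0002]],[[0.425,0.085,0.001],[-0.0,0.0001,0.0002]]]
```

Emit:
{"method": "jog_arm", "body": {
  "motion": [
    [[0.21, 0.043, 0], [0, 0, 0.001]],
    [[0.21, 0.043, 0], [0, 0, 0]],
    [[0.425, 0.086, 0], [0, 0, 0]],
    [[0.425, 0.086, 0], [0, 0, 0]],
    [[0.425, 0.086, 0], [0, 0, 0]],
    [[0.425, 0.086, 0], [0, 0, 0]],
    [[0.21, 0.043, 0], [0, 0, 0]],
    [[0.21, 0.043, 0], [0, 0, 0]],
    [[0, 0, 0], [0, 0, 0]],
    [[0, 0, 0], [0, 0, 0]]
  ]
}}

```text
time: 40.75
eef_pos: [0.5981, 0.1273, 0.3113]
eef_rot: [180.0, -0.3, 5.9]
contact_force: [-0.0, 0.2, -2.7]
grip_width: 0.0229
gripper_force: 78.7
```

```bash
python3 - <<'E'
from h import *
s=state(); plan([.5926,.182,.3105],[180,-.3,6],n=6)
E
```

```text
t 40.75 P [0.5981 0.1273 0.3113] [180.    -0.29   5.9 ] j [ 0.7 14.  85.   0.  80.7 84.8] F [-0.   0.2 -2.7] w 0.0229 78.7
6 x [[0.001, -0.183, 0.003], [0.0, 0.0, -0.0001]]
```

Emit:
{"method": "jog_arm", "body": {
  "motion": [
    [[0, -0.1, 0.01], [0, 0, 0]],
    [[0, -0.2, 0], [0, 0, 0]],
    [[0, -0.2, 0], [0, 0, 0]],
    [[0, -0.2, 0], [0, 0, 0]],
    [[0, -0.1, 0], [0, 0, 0]],
    [[0, -0.1, 0], [0, 0, 0]],
    [[0, 0, 0], [0, 0, 0]]
  ]
}}

```text
time: 41.45
eef_pos: [0.5932, 0.1728, 0.3112]
eef_rot: [180.0, -0.3, 5.9]
contact_force: [-0.6, 0.7, -2.1]
grip_width: 0.0232
gripper_force: 78.7
```

Emit:
{"method": "jog_arm", "body": {
  "motion": [
    [[0, -0.1, 0], [0, 0, 0]],
    [[0, -0.1, 0], [0, 0, 0]],
    [[0, 0, 0], [0, 0, 0]]
  ]
}}

```text
time: 41.75
eef_pos: [0.5922, 0.1825, 0.3112]
eef_rot: [-180.0, -0.3, 5.9]
contact_force: [-1.1, 0.1, -2.8]
grip_width: 0.0225
gripper_force: 78.7
```

Emit:
{"method": "jog_arm", "body": {
  "motion": [
    [[0, -0.03, 0], [0, 0, 0]],
    [[0, 0, 0], [0, 0, 0]]
  ]
}}

```text
time: 41.95
eef_pos: [0.5921, 0.1835, 0.3112]
eef_rot: [180.0, -0.3, 5.9]
contact_force: [0.1, -0.6, -2.0]
grip_width: 0.0226
gripper_force: 78.7
```

Emit:
{"method": "jog_arm", "body": {
  "motion": [
    [[0, -0.03, 0], [0, 0, 0]],
    [[0, 0, 0], [0, 0, 0]]
  ]
}}

```text
time: 42.15
eef_pos: [0.592, 0.1847, 0.3112]
eef_rot: [179.9, -0.3, 5.9]
contact_force: [0.7, -1.2, -2.6]
grip_width: 0.0228
gripper_force: 78.7
```

Emit:
{"method": "jog_arm", "body": {
  "motion": [
    [[0, -0.02, 0], [0, 0, 0]],
    [[0, 0, 0], [0, 0, 0]]
  ]
}}

```text
time: 42.35
eef_pos: [0.592, 0.1851, 0.3112]
eef_rot: [179.9, -0.3, 5.9]
contact_force: [0.1, -5.1, -2.6]
grip_width: 0.0226
gripper_force: 78.7
```

Emit:
{"method": "jog_arm", "body": {
  "motion": [
    [[0, -0.02, 0], [0, 0, 0]],
    [[0, 0, 0], [0, 0, 0]]
  ]
}}

```text
time: 42.55
eef_pos: [0.592, 0.1854, 0.3111]
eef_rot: [179.8, -0.3, 5.8]
contact_force: [0.7, -7.1, -2.7]
grip_width: 0.0231
gripper_force: 78.8
```

Emit:
{"method": "jog_arm", "body": {
  "motion": [
    [[0, 0.095, 0], [0, 0, 0]],
    [[0, 0, 0], [0, 0, 0]],
    [[0, 0, 0.06], [0, 0, 0]],
    [[0, 0, 0.06], [0, 0, 0]],
    [[0, 0, 0.04], [0, 0, 0]],
    [[0, 0, 0], [0, 0, 0]],
    [[0, 0, 0], [0, 0, 0]]
  ]
}}

```text
time: 43.25
eef_pos: [0.5923, 0.1823, 0.3031]
eef_rot: [180.0, -0.3, 5.9]
contact_force: [0.2, -1.2, -2.3]
grip_width: 0.0226
gripper_force: 79.0
```

Emit:
{"method": "jog_arm", "body": {
  "motion": [
    [[0, 0, 0.04], [0, 0, 0]],
    [[0, 0, 0], [0, 0, 0]]
  ]
}}

```text
time: 43.45
eef_pos: [0.5926, 0.1823, 0.302]
eef_rot: [180.0, -0.4, 5.9]
contact_force: [-0.4, 0.4, 0.5]
grip_width: 0.0225
gripper_force: 79.7
```

Emit:
{"method": "jog_arm", "body": {
  "motion": [
    [[0, 0, 0.02], [0, 0, 0]],
    [[0, 0, 0], [0, 0, 0]]
  ]
}}

```text
time: 43.65
eef_pos: [0.5926, 0.1823, 0.3018]
eef_rot: [180.0, -0.4, 5.9]
contact_force: [-2.3, -0.0, 5.0]
grip_width: 0.0228
gripper_force: 80.2
```

Seated at the expected height (0.302). I'll release, withdraw, and verify everything.

Emit:
{"method": "jog_arm", "body": {
  "motion": [
    [[0, 0, -0.02], [0, 0, 0]],
    [[0, 0, 0], [0, 0, 0]],
    [[0, 0, 0], [0, 0, 0]],
    [[0, 0, 0], [0, 0, 0]],
    [[0, 0, 0], [0, 0, 0]],
    [[0, 0, -0.2], [0, 0, 0]],
    [[0, 0, -0.6], [0, 0, 0]],
    [[0, 0, -0.8], [0, 0, 0]],
    [[0, 0, -0.4], [0, 0, 0]]
  ],
  "hand": -1
}}

```text
time: 44.55
eef_pos: [0.5924, 0.1823, 0.4062]
eef_rot: [180.0, -0.7, 5.9]
contact_force: [0.6, 0.1, 0.2]
grip_width: 0.0856
gripper_force: 0.0
```

Emit:
{"method": "jog_arm", "body": {
  "motion": [
    [[-0.6, 0.3, -0.3], [0, 0, 0]],
    [[-0.8, 0.4, -0.2], [0, 0, 0]],
    [[-0.8, 0.4, 0], [0, 0, 0]],
    [[-0.8, 0.4, 0], [0, 0, 0]],
    [[-0.4, 0.4, 0], [0, 0, 0]],
    [[0, 0, 0], [0, 0, 0]],
    [[0, 0, 0], [0, 0, 0]]
  ]
}}

```text
time: 45.25
eef_pos: [0.4323, 0.0701, 0.4262]
eef_rot: [180.0, -0.5, 5.8]
contact_force: [1.2, -0.0, -0.3]
grip_width: 0.0854
gripper_force: 0.0
```

```bash
python3 - <<'E'
from fit import *
s=state(); ims={n:snap(n,n+"_end.png") for n in("scene","side")}
def blobs(n,im,lo,hi,P,rad,mn=6):
    _,lab,st,ce=cv2.connectedComponentsWithStats(cv2.inRange(cv2.cvtColor(im,cv2.COLOR_RGB2HSV),lo,hi)); q=proj(n,[P])[0]
    return [(st[i,:5].tolist(),ce[i].round(1).tolist()) for i in range(1,len(st)) if st[i,4]>=mn and np.hypot(*(ce[i]-q))<rad],q.round(1)
for n,im in ims.items():
    print(n,'B grip',blobs(n,im,(105,120,50),(122,255,255),(.581,.2965,.239),25)); print('Y grip',blobs(n,im,(22,120,60),(32,255,255),(.5926,.182,.239),25))
    print('cup',blobs(n,im,(5,150,60),(15,255,255),(.4725,-.3336,.04),40,30)); print('green',blobs(n,im,(45,80,40),(80,255,255),(.48,-.2,.02),150))
im=ims['scene']; old=cv2.imread('pics/s8.png')[:,:,::-1]
d=(np.abs(im.astype(int)-old).max(2)>40).astype(np.uint8)
for nm,(x0,y0,x1,y1) in dict(cup=(145,265,215,335),can=(220,240,278,310),oldlid=(190,315,240,365)).items(): print(nm,'changed px since lid on',d[y0:y1,x0:x1].sum())
# cup mouth: ellipse of orange blob vs model projection
q=proj("scene",[[.4725+.042*np.cos(a),-.3336+.042*np.sin(a),.063] for a in np.linspace(0,6.28,40)]); print('cup model bbox',q.min(0).round(1),q.max(0).round(1))
E
```

```text
t 45.25 P [0.4323 0.0701 0.4262] [179.98  -0.46   5.82] j [-6.700e+00 -1.530e+01  1.013e+02  1.000e-01  9.360e+01  7.750e+01] F [ 1.2 -0.  -0.3] w 0.0854 0.0
scene B grip ([([411, 192, 18, 18, 185], [421.0, 200.1]), ([420, 210, 15, 15, 124], [427.0, 216.2])], array([421.5, 199.5]))
Y grip ([([373, 210, 16, 19, 194], [381.6, 219.6]), ([381, 230, 16, 17, 148], [389.0, 237.3])], array([383. , 220.2]))
cup ([([159, 273, 35, 49, 1030], [177.4, 301.3])], array([179.1, 301.7]))
green ([], array([229.6, 287.1]))
side B grip ([([195, 226, 28, 36, 460], [211.2, 241.1]), ([222, 256, 7, 9, 46], [225.5, 260.1])], array([213.8, 238.8]))
Y grip ([([232, 201, 30, 35, 503], [249.7, 216.5]), ([259, 229, 7, 10, 51], [262.0, 233.2])], array([251.6, 213.9]))
cup ([([406, 207, 34, 34, 921], [421.9, 223.1])], array([420.3, 222.1]))
green ([], array([391.9, 248.4]))
cup changed px since lid on 0
can changed px since lid on 1668
oldlid changed px since lid on 52
cup model bbox [160.6 283.1] [193.8 312.9]
```

```bash
python3 - <<'E'
from h import *
for f in("s8.png","scene_end.png"):
    im=cv2.imread('pics/'+f)[:,:,::-1].copy(); h=cv2.cvtColor(im,cv2.COLOR_RGB2HSV)
    for nm,lo,hi in(("blue",(102,130,60),(122,255,255)),("red",(0,140,60),(8,255,255)),):
        _,lab,st,ce=cv2.connectedComponentsWithStats(cv2.inRange(h,lo,hi)); print(f,nm,[(st[i].tolist(),ce[i].round(1).tolist()) for i in range(1,len(st)) if st[i,4]>5 and 215<ce[i,0]<285 and 235<ce[i,1]<315])
    print(im[245:305:10,225:275:12].mean(2).round().astype(int).tolist())
c=np.array([.486,-.1425]); a=np.radians(16.2); print('pred disc',proj("scene",[*c,.098]),'mark',proj("scene",[*(c+.037*np.r_[np.cos(a),np.sin(a)]),.098]))
q=proj("scene",[[c[0]+.05*np.cos(t),c[1]+.05*np.sin(t),.098] for t in np.linspace(0,6.28,40)]); print(q.min(0),q.max(0))
E
```

```text
s8.png blue [([227, 251, 38, 34, 792], [245.2, 268.0])]
s8.png red [([254, 275, 4, 3, 6], [255.5, 276.0]), ([258, 286, 4, 10, 22], [259.2, 290.4])]
[[17, 214, 212, 65, 63], [99, 109, 106, 78, 63], [123, 94, 112, 55, 65], [126, 53, 53, 53, 64], [125, 90, 85, 89, 66], [126, 59, 100, 49, 118]]
scene_end.png blue [([228, 251, 39, 34, 806], [246.5, 268.3])]
scene_end.png red [([254, 275, 4, 4, 8], [255.8, 276.6]), ([258, 286, 4, 10, 22], [259.2, 290.4])]
[[122, 213, 212, 122, 121], [122, 106, 107, 116, 120], [122, 107, 222, 107, 119], [124, 106, 87, 108, 94], [125, 91, 71, 90, 126], [126, 59, 101, 50, 125]]
pred disc [[247.39459519 266.18339915]] mark [[256.50759568 275.60500212]]
[227.7798179  249.39729206] [266.95141926 283.56349287]
```

The lid matches its fully-home projection, the modules hang on their pins, and the cup is upright on its mat.

```bash
python3 -c "
from station import bot
print(bot.hand_in())"
```

```text
the job is handed in; nothing more can be done
None
```

The job is handed in at about 45 s of robot time: the balls are in the canister, the lid is keyed and pressed fully home, the empty cup is upright on its mat, and the yellow and blue modules hang on their pins (there was no red module); hand-in returned no verdict.

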